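# Unbar the slide reader, load it, bar it and key in the programme

### The arm

A 7-joint arm with a two-finger parallel gripper is mounted at the origin on the work surface. World frame = base frame: x ahead of the robot, y to its left, z up, the work surface at z = 0. Lengths are in m, angles in rad, forces in N, time in s.
With the tool pointing down it reaches from about 0.425 to 0.925 m from the base axis. Payload 6.8 kg.
Tool frame: the origin (TCP) lies at the centre of the arm's flange, where the gripper is bolted on; the fingertips stand 173 mm ahead of it and the grasp point (between the pads) lies 155 mm ahead of it (r.hold_point_z is the distance from the TCP to the grasp point, in m); z points along the fingers, x is the direction in which the jaws open and shut, and the axes are right-handed (so a half turn about z gives the same grasp; the last joint's range is limited). The gripper opens to 85 mm and grips with 20 to 120 N. Pads are 22 mm wide; open, the fingers measure 114 mm over their backs; the gripper's body (76 mm by 85 mm) begins 54 mm behind the grasp point. The pads swing forward as they close: fully open they stand 13 mm farther back than shut.
Start: joints at [-1.257, 0.477, 0.022, 1.555, -0.011, 1.109, -0.083], TCP at [0.276, 0.616, 0.405] pointing down, gripper open.
Joint ranges: [-2.96, 2.96], [-0.34, 2.1], [-1.41, 1.46], [0.24, 2.44], [-1.37, 4.51], [0.17, 1.92], [-2.96, 2.96]. Speed limits (rad/s): [2.39, 2.39, 3.14, 3.14, 3.14, 3.14, 3.14].

### API

Orientations are given as a rotation vector (axis times angle).
In Python, from bench import r gives the robot as it stands.
- The arm moves only by the tool apply_moves, never from a script. Its arguments are lists of equal length, an entry for each row: "dp": the shift along the tool's x, y, z scaled (see below), a list of three; "twist": the turn, a rotation vector about the tool's x, y, z scaled (see below), a list of three; "jaw": the closure in counts, from 0 (fully open) to 255 (shut). In form: {"dp": [[x, y, z], ...], "twist": [[rx, ry, rz], ...], "jaw": [jaw, ...]}. A call has 1 to 20 rows; each row shifts and turns the pose as measured when the row begins, along the tool's axes as they then stand; what a row does not reach is not made up. The controller multiplies each number of a shift by 12 cm and each number of a turn by 120 degrees. A row lasts 1/10 s, in which the tool goes at most 50 mm and 8.59 degrees, less where a joint would pass 70% of its speed; a pose out of reach is approached as far as the arm can. A call with a number of a shift or a turn outside -1 to 1 is refused whole. A call with a gripper value outside its range is refused whole. The fingers move at their own pace and stop on an object; "grip_force" is the grip in N (left out, the last holds). Time passes only in rows, so rows that do not move let the fingers close. It gives the time, the measured TCP pose, the force and the opening at its end, in the units of the state.
- r.get_obs(): the state, without advancing time (a new reading comes with each control period).
- r.grab_frame(name): name is "scene" or "top" or "wrist"; returns a dict with "color" (400x640x3 uint8, red, green, blue), "z_map" (400x640 float32, m along the optical axis (not along the pixel's ray), 0 where there is no reading), "intrinsics" (3x3 intrinsics, pixels), "dist_coeffs" ([k1, k2, p1, p2, k3] as OpenCV has them; the pictures are not rectified), "R" (3x3) and "t" (3): a world point X has camera coordinates R X + t; the wrist camera has in their place "hand_eye" (4x4, takes a point from camera to tool coordinates, whose origin is the TCP and whose axes are the tool frame's). Camera axes: x right, y down, z forward; pixel columns grow to the right and rows downward; lengths in m; the calibration is good to about 2 mm. A picture is of the moment at which its call begins: read the wrist's pose just before it.
- r.hand_in(): hands the job in, once; it reports no verdict.
The state is a dict: "clock": time; "joints": joint angles; "qvel": joint speeds; "tau": joint torques, N m; "tcp_pos": TCP position; "orientation": TCP orientation; "contact_force": force on the tool from outside, world axes, zero at the start; "moment": the same for the moment, N m; "grip_width": finger opening in m.
Only numpy, scipy, OpenCV 4.12 (cv2) and the standard library are available. Lean on these libraries where they do the work, as an engineer would, in place of code of your own. Each camera call takes 0.05 s, during which the arm holds its last target.

### The job

Take the retaining bar off the slide reader and load every slide carrier on the bench into a bay of its own, flat with the slide up and nose first, each pushed fully home; then lay the bar back across in the notches of its two supports and let go of it. Then press the keys one at a time, each fully down and let up again: round, square, round again, square again, and last the long key. Leave everything else on the bench where it stands.

Things in the scene. Friction and masses are not known exactly. Their poses are not given: they have to be found in the camera images.
- reader: fixed white and grey slide reader. Origin: on the bench below the middle of the row of bay mouths; x into the bays (away from the robot), y left, z up. Grey deck 10 mm high, 310 mm wide (y), from x = -95 to +125 mm; on it, from x = 0 to +125 mm, a white housing whose roof is 45 mm above the bench and bears three keys in a row along y, at x = 85 mm. Three bays open to -x at y = +76, 0, -76 mm
- bay1 (a point): where a carrier's origin lies when fully home in the left bay (reader x = +10 mm, on the deck); axes as the reader's. Any carrier may go in any bay. Each bay is 43 mm wide, 16.5 mm high above the deck and 60 mm deep to a solid stop; a carrier fully home stands 40 mm out of the mouth
- bay2 (a point): the same for the middle bay (y = 0)
- bay3 (a point): the same for the right bay (y = -76 mm)
- bar_seat (a point): where the bar's origin lies when it rests in both notches: reader x = -58 mm, y = 0, 16 mm above the bench; axes as the reader's, the bar along y. The two steel supports stand on the deck at y = +140 and -140 mm, each 24 mm long in y, with a notch 35 mm wide in x, its floor 6 mm above the deck, between cheeks 7.5 mm thick and 20 mm high above the deck
- retaining_bar: aluminium bar 300 mm long (its y), 30 mm wide (x), 12 mm thick, 220 g, with an upright black handle block at mid-length on top, 60 mm long (y), 14 mm thick (x), reaching from 12 to 36 mm above the bar's underside. Origin: centre of the underside. Either end may go left. Starts in the notches, barring the way into the bays; the bench left of the reader is free to lay it down on
- carrier1: flat grey plastic slide carrier, 100 mm long (its x), 40 wide (y), 14 thick (z), 70 g, a glass slide inlaid on top, its paper label at the tail (-x); the last 12 mm of the nose (+x) narrow to 34 mm wide, 12 thick. Origin: centre of the underside. Starts flat on the bench, slide up, nose roughly away from the robot. All are alike; two or three are present
- carrier2: flat grey plastic slide carrier, 100 mm long (its x), 40 wide (y), 14 thick (z), 70 g, a glass slide inlaid on top, its paper label at the tail (-x); the last 12 mm of the nose (+x) narrow to 34 mm wide, 12 thick. Origin: centre of the underside. Starts flat on the bench, slide up, nose roughly away from the robot. All are alike; two or three are present
- carrier3: flat grey plastic slide carrier, 100 mm long (its x), 40 wide (y), 14 thick (z), 70 g, a glass slide inlaid on top, its paper label at the tail (-x); the last 12 mm of the nose (+x) narrow to 34 mm wide, 12 thick. Origin: centre of the underside. Starts flat on the bench, slide up, nose roughly away from the robot. All are alike; two or three are present
- key_round (a joint): round key, grey cap 30 mm across, on the roof of the reader. Joint value 0 when up, 0.006 m fully down (a spring: yields from 1.5 N, fully down at 5 N, springs back). Counts as pressed beyond 4.2 mm for 0.1 s with the other two keys up. The three keys change places from start to start
- key_round_top (a point): centre of the top face of the round key, which is 64 mm above the bench when up; z up, x and y as the reader's. It moves down with the key
- key_square (a joint): square key, grey cap 27 x 27 mm. Joint value 0 when up, 0.006 m fully down (a spring: yields from 1.5 N, fully down at 5 N, springs back). Counts as pressed beyond 4.2 mm for 0.1 s with the other two keys up
- key_square_top (a point): centre of the top face of the square key, which is 64 mm above the bench when up; z up, x and y as the reader's. It moves down with the key
- key_long (a joint): long key, grey cap 16 mm (x) by 54 mm (y). Joint value 0 when up, 0.006 m fully down (a spring: yields from 1.5 N, fully down at 5 N, springs back). Counts as pressed beyond 4.2 mm for 0.1 s with the other two keys up
- key_long_top (a point): centre of the top face of the long key, which is 64 mm above the bench when up; z up, x and y as the reader's. It moves down with the key
- pot_a: small white lidded specimen pot, 48 mm across, 46 mm high, standing among the carriers; bystander, to be left where it is. Origin: centre of its underside
- pot_b: a second, equal specimen pot, 48 mm across, 46 mm high; bystander, to be left where it is. Origin: centre of its underside
- wash_bottle: clear bottle, 64 mm across, 160 mm high; bystander, to be left where it is. Origin: centre of its underside
- tip_box: clear open box 85 x 85 x 50 mm; bystander, to be left where it is. Origin: centre of its underside
- beaker: glass beaker, 68 mm across, 85 mm high; bystander, to be left where it is. Origin: centre of its underside
- slide_box: cardboard box 90 x 110 x 32 mm; bystander, to be left where it is. Origin: centre of its underside
- counter_timer: flat black timer 60 x 70 x 22 mm; bystander, to be left where it is. Origin: centre of its underside
Things that resemble listed ones, but are neither listed nor needed, are in the scene too. What is shaped like the carrier2 but orange is not meant.

How it is judged:
By the outcome, as a careful person would: the job done as asked, in the order asked, and still so for the second after the job is handed in, with the robot touching nothing.
Of carrier1, carrier2, carrier3 only 2 to 3 are there at a start; the rules pass over those that are not, and their reading is None.
At some moment in a run one of carrier1, carrier2, carrier3, retaining_bar may be knocked a few centimetres aside while the robot is not near it.
It also fails if it takes over 210 s, if anything falls off the work surface, if the arm or the gripper's body presses on something with over 40 N, if the wrist force passes 120 N, or if a joint passes its speed limit or range.

## Working session

There is one attempt and no reset: what is moved stays moved. The work goes in short steps, Python scripts to look and compute and a tool call to move; the robot and the scene stay as the last step left them, time stands still between calls to the robot, and variables do not carry over. Pictures are saved under pics/ and viewed, and the job is handed in when it is done.

Besides the shell and the picture viewer there is one more tool, called in YAML: its name, and indented under it one key for each argument. apply_moves: Moves the arm, as the interface text tells. Shifts and turns lie within -1 to 1; 1 stands for 12 cm of shift or 120 degrees of turn. Its arguments: {"type":"object","properties":{"dp":{"type":"array"},"twist":{"type":"array"},"jaw":{"type":"array"},"grip_force":{"type":"number"}},"required":["dp","twist","jaw"]}

```bash
ls -la; mkdir -p pics
cat > h.py <<'E'
import numpy as np, cv2
from scipy.spatial.transform import Rotation as Ro
from bench import r
def save(n,name,crop=None,s=1):
    o=r.get_obs(); f=r.grab_frame(n)
    im=f["color"][:,:,::-1].copy()
    if crop: x0,y0,x1,y1=crop; im=im[y0:y1,x0:x1]
    if s!=1: im=cv2.resize(im,None,fx=s,fy=s,interpolation=cv2.INTER_CUBIC)
    cv2.imwrite("pics/"+name+".png",im); return f,o
def cam(f,o):
    if "R" in f: return np.array(f["R"]),np.array(f["t"])
    H=np.array(f["hand_eye"]); T=np.eye(4); T[:3,:3]=Ro.from_rotvec(o["orientation"]).as_matrix(); T[:3,3]=o["tcp_pos"]
    W=np.linalg.inv(T@H); return W[:3,:3],W[:3,3]
def ray(f,o,px,z):
    R,t=cam(f,o); px=np.array(px,float).reshape(-1,1,2)
    u=cv2.undistortPoints(px,np.array(f["intrinsics"]),np.array(f["dist_coeffs"]))[:,0]
    d=np.c_[u,np.ones(len(u))]@R; c=-R.T@t
    return c+d*((z-c[2])/d[:,2])[:,None]
def proj(f,o,X):
    R,t=cam(f,o); return cv2.projectPoints(np.array(X,float).reshape(-1,3),cv2.Rodrigues(R)[0],t,np.array(f["intrinsics"]),np.array(f["dist_coeffs"]))[0][:,0]
def cloud(f,o):
    R,t=cam(f,o); zm=f["z_map"]; h,w=zm.shape
    g=np.stack(np.meshgrid(np.arange(w),np.arange(h)),-1).reshape(-1,1,2).astype(float)
    u=cv2.undistortPoints(g,np.array(f["intrinsics"]),np.array(f["dist_coeffs"]))[:,0]
    P=np.c_[u,np.ones(len(u))]*zm.reshape(-1,1); X=(P-t)@R
    X[zm.reshape(-1)==0]=np.nan
    return X.reshape(h,w,3)
E
python3 - <<'E'
from h import *
for n in ["scene","top","wrist"]:
    f,o=save(n,n+"0"); R,t=cam(f,o); print(n,(-R.T@t).round(3),f["intrinsics"][0][0],np.array(f["dist_coeffs"]).round(3))
print(o)
E
```

```text
total 12
drwxr-xr-x  3 agent agent 4096 Dec  5 23:15 .
drwxr-xr-x 23 root  root  4096 Dec  5 23:15 ..
drwxr-xr-x  2 agent agent 4096 Dec  5 23:15 pics
scene [1.354 0.361 1.177] 456.55555130164373 [-0.028  0.     0.     0.     0.   ]
top [ 0.437 -0.028  0.972] 376.6785242862762 [-0.021  0.     0.     0.     0.   ]
wrist [0.204 0.648 0.374] 350.59871994440147 [0.02 0.   0.   0.   0.  ]
{'clock': 0.1, 'joints': array([-1.25708819,  0.47774826,  0.02235603,  1.55633045, -0.01151706,
        1.10929709, -0.08308053]), 'qvel': array([-0.00063655, -0.00285363,  0.00144253, -0.00196311,  0.00065167,
        0.00014069, -0.0013518 ]), 'tau': array([ 5.84346300e-03, -5.97763002e+01,  1.61450800e+00, -2.81957245e+01,
        1.28842590e-02,  4.98247478e-03, -1.40730981e-05]), 'tcp_pos': array([0.2762495 , 0.61562174, 0.40381163]), 'orientation': array([ 2.63641443e+00,  1.70666106e+00, -2.08101556e-03]), 'contact_force': array([ 0.63303118, -0.13070466,  0.67062231]), 'moment': array([ 0.00183539, -0.03147405, -0.01781623]), 'grip_width': 0.08534642586477768}
```

View pics/scene0.png

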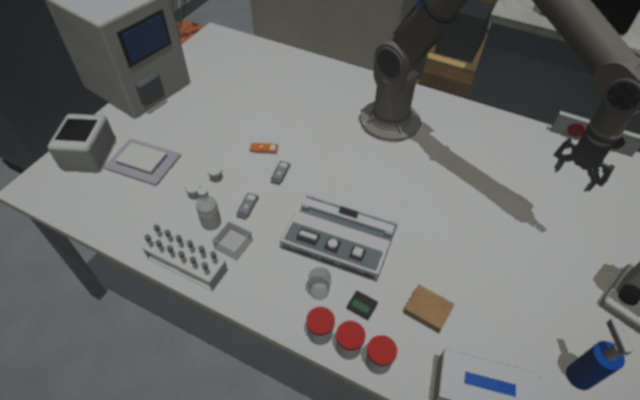

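View pics/top0.png

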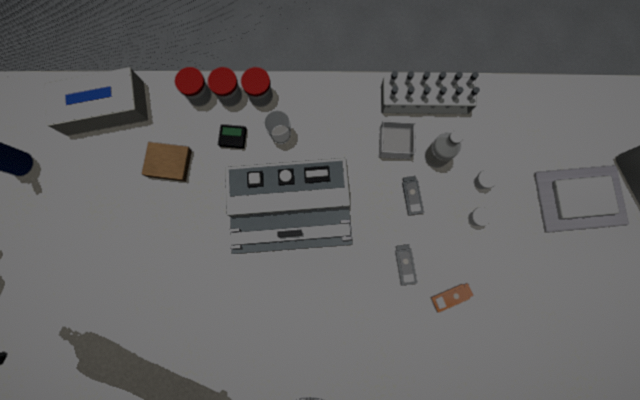

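View pics/wrist0.png

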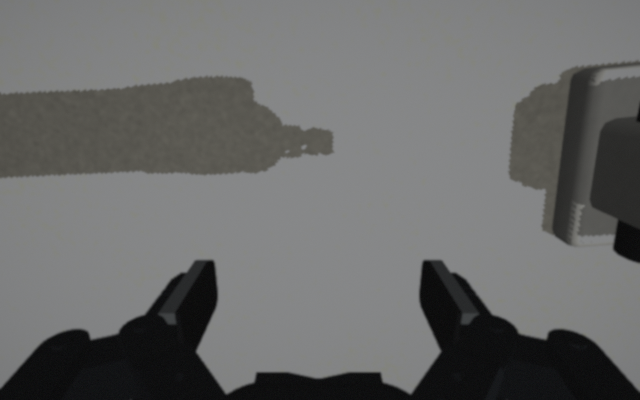

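Run:
```python
from h import *
f,o=save("top","top_c1",(380,130,500,320),4)
import cv2
im=f["color"][:,:,::-1][150:260,215:365]; cv2.imwrite("pics/top_c2.png",cv2.resize(im,None,fx=5,fy=5,interpolation=cv2.INTER_CUBIC))
```

```text
(no output)
```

View pics/top_c1.png

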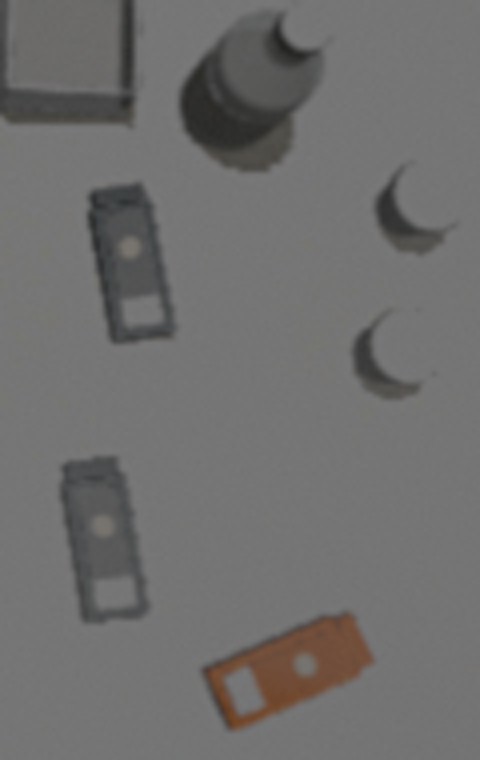

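View pics/top_c2.png

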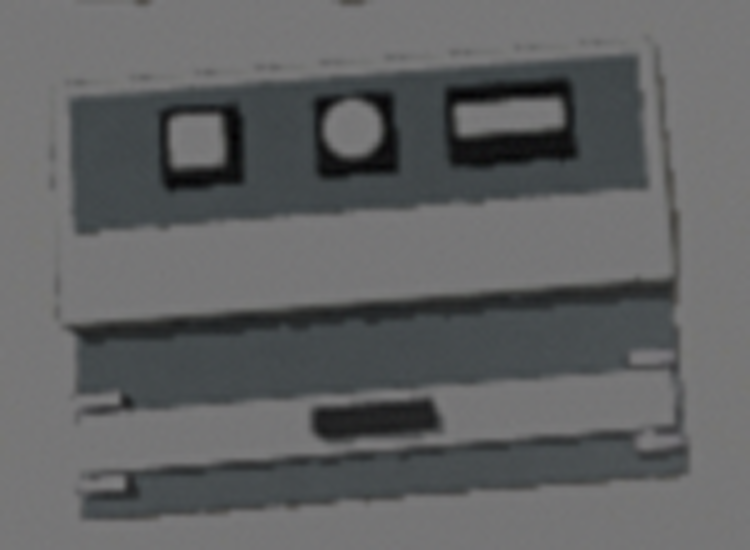

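Run:
```python
from h import *
f=r.grab_frame("top"); o=r.get_obs()
c=lambda p:(np.array(p,float)+.5)/5-.5+np.array([215,150])
A=ray(f,o,c([[82,518],[688,474]]),.010); B=ray(f,o,c([[70,327],[675,283],[650,43],[60,85]]),.045)
K=ray(f,o,c([[197,139],[353,127],[510,116]]),.064)
Hh=ray(f,o,c([[312,408],[435,400],[440,430],[317,438]]),.016+.036)
np.set_printoptions(precision=4,suppress=True)
print(A,B,K,Hh,sep="\n")
src=np.array([[-95,155],[-95,-155],[0,155],[0,-155],[125,-155],[125,155]])/1000; dst=np.r_[A,B][:,:2]
# rigid fit
ms,md=src.mean(0),dst.mean(0); U,S,V=np.linalg.svd((src-ms).T@(dst-md)); R2=(U@V).T
t=md-R2@ms; th=np.arctan2(R2[1,0],R2[0,0]); print("reader",t,th,np.degrees(th)); print((src@R2.T+t-dst)*1000)
print("keys in reader",(K[:,:2]-t)@R2*1000)
print("handle in reader",(Hh[:,:2]-t)@R2*1000)
# carriers
im=f["color"].astype(int)
for name,(x0,y0,x1,y1) in dict(a=(396,168,430,222),b=(390,238,420,292)).items():
    sub=im[y0:y1,x0:x1]; g=sub.mean(2); bg=np.median(g)
    m=(np.abs(g-bg)>10).astype(np.uint8); n,l,s,_=cv2.connectedComponentsWithStats(m); k=1+np.argmax(s[1:,4]); 
    cs,_=cv2.findContours((l==k).astype(np.uint8),cv2.RETR_EXTERNAL,cv2.CHAIN_APPROX_NONE); cc=max(cs,key=cv2.contourArea)[:,0]+[x0,y0]
    W=ray(f,o,cc,.012)[:,:2]; rc=cv2.minAreaRect((W*1000).astype(np.float32)); print(name,bg,rc)
```

```text
[[ 0.4662  0.2053  0.01  ]
 [ 0.4928 -0.1029  0.01  ]]
[[ 0.5595  0.2076  0.045 ]
 [ 0.5855 -0.0937  0.045 ]
 [ 0.7091 -0.0809  0.045 ]
 [ 0.6838  0.2194  0.045 ]]
[[ 0.6518  0.1445  0.064 ]
 [ 0.6588  0.0672  0.064 ]
 [ 0.6653 -0.0106  0.064 ]]
[[0.5201 0.0846 0.052 ]
 [0.5248 0.0243 0.052 ]
 [0.5102 0.0215 0.052 ]
 [0.5054 0.0817 0.052 ]]
reader [0.5729 0.0583] 0.08495525824066212 4.867577744633947
[[-1.1599 -0.6054]
 [-1.4457 -1.3506]
 [ 0.1631  5.1023]
 [ 0.5036 -2.4686]
 [ 1.4716 -4.6467]
 [ 0.4673  3.969 ]]
keys in reader [[ 86.0144  79.2112]
 [ 86.3943   1.5931]
 [ 86.2532 -76.4374]]
handle in reader [[-50.3304  30.6686]
 [-50.7256 -29.7791]
 [-65.5789 -31.2821]
 [-65.188   29.0099]]
a 117.66666666666667 ((621.52099609375, -256.9960632324219), (105.14310455322266, 46.57486343383789), 9.472343444824219)
b 116.66666666666667 ((444.3936767578125, -236.23179626464844), (102.18180847167969, 45.41714859008789), 8.20964241027832)
```

```bash
cat >> h.py <<'E'
RT=np.array([0.5729,0.0583]); RY=np.radians(4.87)
def rd(x,y,z=0):  # reader mm -> world m
    c,s=np.cos(RY),np.sin(RY); return np.array([RT[0]+(c*x-s*y)/1000,RT[1]+(s*x+c*y)/1000,z/1000])
def plan(p,xdir=None,verbose=True):
    """p target TCP; xdir: world yaw (deg) of tool x, mod 180; tool down"""
    o=r.get_obs(); T=Ro.from_rotvec(o["orientation"]).as_matrix()
    d=T.T@(np.array(p)-o["tcp_pos"])
    cur=np.degrees(np.arctan2(T[1,0],T[0,0]))
    print("clk %.1f"%o["clock"],"tcp",o["tcp_pos"].round(4),"xyaw %.2f tilt %s"%(cur,T[:2,2].round(4)),"q7 %.2f"%o["joints"][6],"F",o["contact_force"].round(1),"w %.4f"%o["grip_width"])
    print("  shift mm",(d*1000).round(1)," scaled",(d/.12).round(3),"rows>=%d"%np.ceil(np.linalg.norm(d)/.05))
    if xdir is not None:
        e=(xdir-cur+90)%180-90
        x=np.array([np.cos(np.radians(cur+e)),np.sin(np.radians(cur+e)),0]); z=np.array([0,0,-1.]); 
        D=np.c_[x,np.cross(z,x),z]; v=Ro.from_matrix(T.T@D).as_rotvec()
        print("  turn %.2f deg"%e,"twist scaled",(np.degrees(v)/120).round(4),"rows>=%d"%np.ceil(np.degrees(np.linalg.norm(v))/8.59))
E
python3 - <<'E'
from h import *
print(rd(-58,0)); plan(np.r_[rd(-58,0)[:2],.35],4.87)
E
```

```text
[0.51510939 0.05337608 0.        ]
clk 0.2 tcp [0.2763 0.6157 0.4043] xyaw 65.83 tilt [-0.0003 -0.0008] q7 -0.08 F [ 0.3  0.3 -0.5] w 0.0851
  shift mm [-415.3  448.1   54.6]  scaled [-3.461  3.734  0.455] rows>=13
  turn -60.96 deg twist scaled [2.00e-04 3.00e-04 5.08e-01] rows>=8
```

apply_moves:
  dp:
    - [-0.26,0.28,0.03]
    - [-0.26,0.28,0.03]
    - [-0.26,0.28,0.03]
    - [-0.26,0.28,0.03]
    - [-0.26,0.28,0.03]
    - [-0.26,0.28,0.03]
    - [-0.26,0.28,0.03]
    - [-0.26,0.28,0.03]
    - [-0.26,0.28,0.03]
    - [-0.26,0.28,0.03]
    - [-0.26,0.28,0.03]
    - [0,0,0]
  twist:
    - [0,0,0]
    - [0,0,0]
    - [0,0,0]
    - [0,0,0]
    - [0,0,0]
    - [0,0,0]
    - [0,0,0]
    - [0,0,0]
    - [0,0,0]
    - [0,0,0]
    - [0,0,0]
    - [0,0,0]
  jaw: [0,0,0,0,0,0,0,0,0,0,0,0]

```text
clock: 1.45
tcp_pos: [0.4787, 0.1353, 0.3615]
orientation: [-2.632, -1.712, -0.004]
contact_force: [0.3, 0.2, -0.0]
grip_width: 0.085
```

apply_moves:
  dp:
    - [0,0,0]
    - [0,0,0]
    - [0,0,0]
    - [0,0,0]
    - [0,0,0]
    - [0,0,0]
    - [0,0,0]
    - [0,0,0]
  twist:
    - [0,0,0.065]
    - [0,0,0.065]
    - [0,0,0.065]
    - [0,0,0.065]
    - [0,0,0.065]
    - [0,0,0.065]
    - [0,0,0.065]
    - [0,0,0.05]
  jaw: [0,0,0,0,0,0,0,0]

```text
clock: 2.25
tcp_pos: [0.4784, 0.1351, 0.3618]
orientation: [-3.136, -0.077, -0.001]
contact_force: [0.6, 0.5, -0.0]
grip_width: 0.085
```

Run:
```python
from h import *
plan(np.r_[rd(-58,0)[:2],.35],4.87)
save("wrist","w1")
```

```text
clk 2.2 tcp [0.4784 0.1351 0.3618] xyaw 2.81 tilt [0.0007 0.0044] q7 -0.22 F [ 0.6  0.5 -0. ] w 0.0850
  shift mm [32.6 83.4 11.5]  scaled [0.272 0.695 0.096] rows>=2
  turn 2.06 deg twist scaled [-0.0021 -0.0005 -0.0171] rows>=1
```

View pics/w1.png

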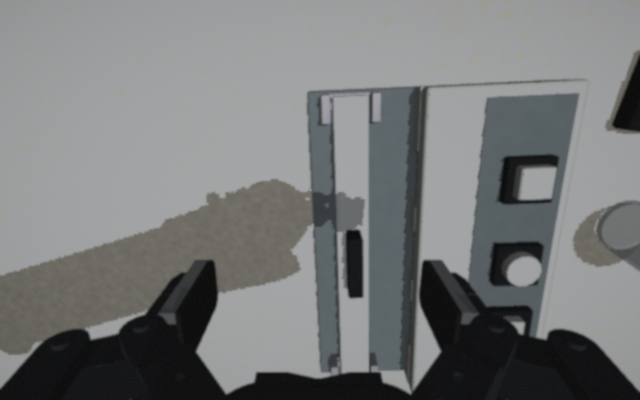

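Run:
```python
from h import *
np.set_printoptions(precision=4,suppress=True)
o=r.get_obs(); f=r.grab_frame("wrist")
A=ray(f,o,[[307,92],[322,371]],.01); print("deck front",A, np.degrees(np.arctan2(*(A[0]-A[1])[:2])))
B=ray(f,o,[[427,87],[586,80]],.045);print("roof L",B)
K=ray(f,o,[[540,181],[521,269]],.064); print("keys",K)
P=cloud(f,o); g=f["color"].max(2)
m=(np.abs(P[...,2]-.052)<.006)&(g<45); m[:, :300]=0;m[:,400:]=0;m[:200]=0;m[310:]=0
ys,xs=np.nonzero(m); print(len(xs)); 
W=ray(f,o,np.c_[xs,ys].astype(float),.052)[:,:2]; rc=cv2.minAreaRect((W*1000).astype(np.float32)); print("handle",rc, np.nanmedian(P[m],0))
for y,x in [(150,350),(150,390),(150,455),(50,200)]: print(P[y,x])
c,s=np.cos(RY),np.sin(RY)
inv=lambda X:((X[:,:2]-RT)@np.array([[c,-s],[s,c]])*1000).round(1)
print(inv(A),inv(B),inv(K),inv(np.array([rc[0]])/1000))
```

```text
deck front [[ 0.4658  0.2057  0.01  ]
 [ 0.4937 -0.1006  0.01  ]] -5.210755080625034
roof L [[0.5604 0.2144 0.045 ]
 [0.6816 0.2242 0.045 ]]
keys [[0.6535 0.1474 0.064 ]
 [0.6557 0.0692 0.064 ]]
818
handle ((514.5961303710938, 57.81114196777344), (12.27663803100586, 60.855567932128906), 4.650753021240234) [0.5148 0.0603 0.0534]
[0.5055 0.1594 0.0294]
[0.5442 0.1577 0.0112]
[0.5899 0.1662 0.0463]
[0.3714 0.2361 0.0025]
[[ -94.2  156. ]
 [ -92.4 -151.6]] [[  0.8 156.6]
 [122.4 156.1]] [[87.8 82. ]
 [83.4  3.8]] [[-58.1   4.5]]
```

```bash
sed -i 's/^RT=.*;/RT=np.array([0.5732,0.0603]);/' h.py
python3 - <<'E'
from h import *
plan([.5146,.0577,.27],4.87)
E
```

```text
clk 2.4 tcp [0.4784 0.1351 0.3618] xyaw 3.09 tilt [0.0008 0.0043] q7 -0.22 F [ 1.6 -0.9 -0. ] w 0.0855
  shift mm [31.9 79.6 91.5]  scaled [0.265 0.664 0.763] rows>=3
  turn 1.78 deg twist scaled [-0.002  -0.0005 -0.0149] rows>=1
```

apply_moves:
  dp:
    - [0.066,0.166,0.19]
    - [0.066,0.166,0.19]
    - [0.066,0.166,0.19]
    - [0.066,0.166,0.19]
    - [0,0,0]
  twist:
    - [0,0,0]
    - [0,0,0]
    - [0,0,0]
    - [0,0,0]
    - [-0.002,0,-0.015]
  jaw: [105,105,105,105,105]

```text
clock: 2.85
tcp_pos: [0.5168, 0.0592, 0.2684]
orientation: [-3.134, -0.172, -0.008]
contact_force: [-0.1, -0.2, 0.2]
grip_width: 0.0503
```

Run:
```python
from h import *
plan([.5146,.0577,.204],4.87)
save("wrist","w2")
```

```text
clk 2.9 tcp [0.5168 0.0592 0.2684] xyaw 6.28 tilt [0.005  0.0036] q7 0.10 F [-0.1 -0.2  0.2] w 0.0503
  shift mm [-2.7  1.4 64.4]  scaled [-0.023  0.012  0.537] rows>=2
  turn -1.41 deg twist scaled [-0.0015 -0.0025  0.0117] rows>=1
```

View pics/w2.png

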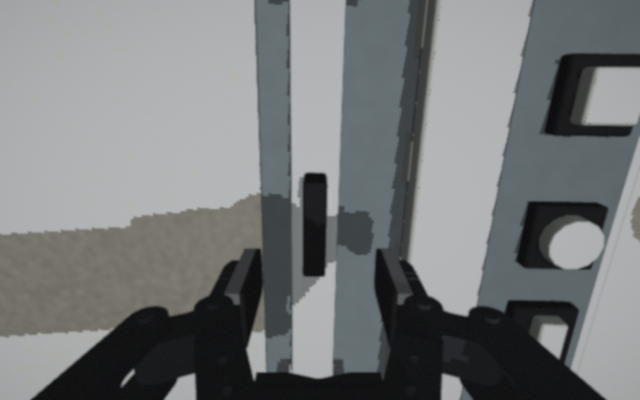

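Run:
```python
from h import *
o=r.get_obs(); f=r.grab_frame("wrist")
print(ray(f,o,[[304,175],[326,175],[325,275],[303,275]],.052).round(4))
T=Ro.from_rotvec(o["orientation"]).as_matrix()
print(proj(f,o,o["tcp_pos"]+T@[0,0,.216]), np.array(f["hand_eye"]).round(3))
P=cloud(f,o); print(P[225,315],P[230,290])
plan([.5146,.0577,.204],4.87)
```

```text
[[0.5071 0.09   0.052 ]
 [0.5193 0.0913 0.052 ]
 [0.5262 0.0288 0.052 ]
 [0.5128 0.0274 0.052 ]]
[[318.09812588 225.16891201]] [[ 1.    -0.    -0.     0.   ]
 [ 0.     0.951  0.309 -0.079]
 [ 0.    -0.309  0.951  0.029]
 [ 0.     0.     0.     1.   ]]
[0.51640194 0.06170262 0.05404456] [0.501081   0.03802925 0.01106515]
clk 3.0 tcp [0.5171 0.0617 0.2705] xyaw 6.39 tilt [0.0075 0.006 ] q7 0.10 F [-0.9 -0.  -0.1] w 0.0502
  shift mm [-3.4  4.1 66.5]  scaled [-0.029  0.034  0.554] rows>=2
  turn -1.52 deg twist scaled [-0.0025 -0.0038  0.0127] rows>=1
```

apply_moves:
  dp:
    - [-0.005,0.01,0.18]
    - [-0.005,0.0,0.18]
    - [0,0,0.18]
    - [0,0,0]
    - [0,0,0]
  twist:
    - [-0.0025,-0.004,0.013]
    - [0,0,0]
    - [0,0,0]
    - [0,0,0]
    - [0,0,0]
  jaw: [105,105,105,105,105]

```text
clock: 3.45
tcp_pos: [0.5181, 0.0674, 0.2099]
orientation: [-3.131, -0.151, -0.014]
contact_force: [0.1, 0.2, -0.4]
grip_width: 0.0504
```

Run:
```python
from h import *
plan([.516,.0590,.204],4.87)
save("wrist","w3")
```

```text
clk 3.5 tcp [0.5181 0.0674 0.2099] xyaw 5.52 tilt [0.0085 0.0071] q7 0.13 F [ 0.1  0.2 -0.4] w 0.0504
  shift mm [-3.   8.2  5.8]  scaled [-0.025  0.069  0.048] rows>=1
  turn -0.65 deg twist scaled [-0.003  -0.0044  0.0055] rows>=1
```

View pics/w3.png

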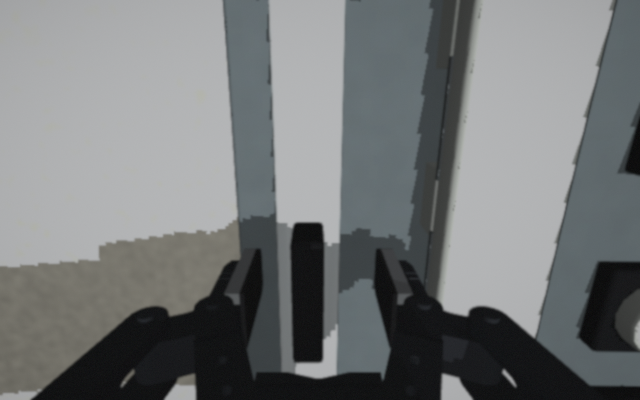

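apply_moves:
  dp:
    - [-0.025,0.069,0.045]
    - [0,0,0]
    - [0,0,0]
  twist:
    - [-0.003,-0.0044,0.0055]
    - [0,0,0]
    - [0,0,0]
  jaw: [105,105,105]

```text
clock: 3.8
tcp_pos: [0.5167, 0.059, 0.207]
orientation: [-3.138, -0.134, -0.006]
contact_force: [0.4, -0.3, -0.4]
grip_width: 0.0501
```

Run:
```python
from h import *
plan([.516,.0590,.204],4.87)
o=r.get_obs(); f=r.grab_frame("wrist");P=cloud(f,o)
plan([.516,.0590,.204],4.87)
P=P.reshape(-1,3);m=(np.abs(P[:,2]-.052)<.004)&(np.abs(P[:,0]-.515)<.016)&(np.abs(P[:,1]-.06)<.05);print(m.sum(),P[m].mean(0),P[m].min(0),P[m].max(0))
```

```text
clk 3.8 tcp [0.5167 0.059  0.207 ] xyaw 4.88 tilt [0.0037 0.0012] q7 0.13 F [ 0.4 -0.3 -0.4] w 0.0501
  shift mm [-0.7 -0.1  3. ]  scaled [-0.006 -0.001  0.025] rows>=1
  turn -0.01 deg twist scaled [-0.0004 -0.0018  0.0001] rows>=1
clk 3.9 tcp [0.5166 0.0588 0.207 ] xyaw 4.87 tilt [0.0036 0.0011] q7 0.13 F [ 0.7 -1.3  0.3] w 0.0504
  shift mm [-0.6 -0.2  3. ]  scaled [-0.005 -0.002  0.025] rows>=1
  turn -0.00 deg twist scaled [-0.0004 -0.0017  0.    ] rows>=1
4397 [0.51585913 0.0591521  0.05322569] [0.50674433 0.0258071  0.04804619] [0.525511   0.08656431 0.05555669]
```

apply_moves:
  dp:
    - [-0.005,0,0.016]
    - [0,0,0]
    - [0,0,0]
    - [0,0,0]
    - [0,0,0]
    - [0,0,0]
  twist:
    - [0,-0.0018,0]
    - [0,0,0]
    - [0,0,0]
    - [0,0,0]
    - [0,0,0]
    - [0,0,0]
  jaw: [105,255,255,255,255,255]
  grip_force: 60

```text
clock: 4.45
tcp_pos: [0.5162, 0.0587, 0.2055]
orientation: [-3.138, -0.133, -0.0]
contact_force: [0.7, -0.2, 1.0]
grip_width: 0.0124
```

apply_moves:
  dp:
    - [0,0,-0.15]
    - [0,0,-0.25]
    - [0,0,-0.25]
    - [0,0,-0.1]
    - [0,0,0]
  twist:
    - [0,0,0]
    - [0,0,0]
    - [0,0,0]
    - [0,0,0]
    - [0,0,0]
  jaw: [255,255,255,255,255]

```text
clock: 4.95
tcp_pos: [0.5146, 0.0587, 0.2955]
orientation: [3.138, 0.134, -0.01]
contact_force: [1.1, -0.2, -2.4]
grip_width: 0.0131
```

Run:
```python
from h import *
plan([.46,.42,.28],4.87)
save("top","t4")
```

```text
clk 5.0 tcp [0.5146 0.0587 0.2955] xyaw 4.89 tilt [-0.0065 -0.0009] q7 0.06 F [ 1.1 -0.2 -2.4] w 0.0131
  shift mm [ -23.5 -364.7   15.5]  scaled [-0.196 -3.039  0.129] rows>=8
  turn -0.02 deg twist scaled [0.0002 0.0031 0.0002] rows>=1
```

View pics/t4.png

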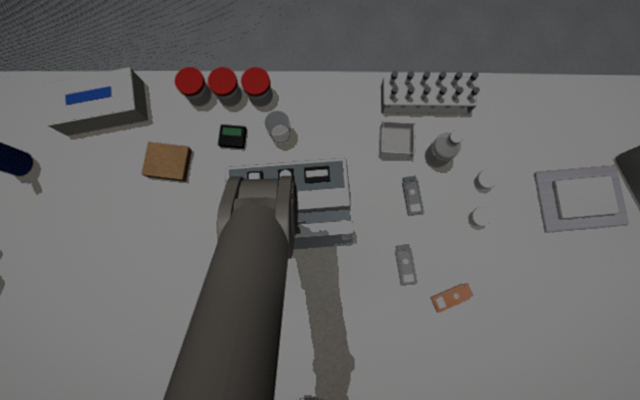

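apply_moves:
  dp:
    - [-0.018,-0.28,0]
    - [-0.018,-0.28,0]
    - [-0.018,-0.28,0]
    - [-0.018,-0.28,0]
    - [-0.018,-0.28,0]
    - [-0.018,-0.28,0]
    - [-0.018,-0.28,0]
    - [-0.018,-0.28,0]
    - [-0.018,-0.28,0]
    - [-0.018,-0.28,0]
    - [-0.018,-0.28,0]
    - [0,0,0]
  twist:
    - [0,0.003,0]
    - [0,0,0]
    - [0,0,0]
    - [0,0,0]
    - [0,0,0]
    - [0,0,0]
    - [0,0,0]
    - [0,0,0]
    - [0,0,0]
    - [0,0,0]
    - [0,0,0]
    - [0,0,0]
  jaw: [255,255,255,255,255,255,255,255,255,255,255,255]

```text
clock: 6.2
tcp_pos: [0.4508, 0.436, 0.2687]
orientation: [3.121, 0.128, -0.042]
contact_force: [-0.7, -0.2, -2.9]
grip_width: 0.013
```

Run:
```python
from h import *
plan([.46,.42,.192],4.87)
```

```text
clk 6.2 tcp [0.4508 0.436  0.2687] xyaw 4.70 tilt [-0.0258 -0.0189] q7 -0.58 F [-0.7 -0.2 -2.9] w 0.0130
  shift mm [10.  15.4 76.7]  scaled [0.083 0.129 0.639] rows>=2
  turn 0.17 deg twist scaled [ 0.0079  0.013  -0.0013] rows>=1
```

apply_moves:
  dp:
    - [0,0,0]
    - [0,0,0.15]
    - [0,0,0.18]
    - [0,0,0.18]
    - [0,0,0]
  twist:
    - [0.008,0.013,-0.001]
    - [0,0,0]
    - [0,0,0]
    - [0,0,0]
    - [0,0,0]
  jaw: [255,255,255,255,255]

```text
clock: 6.7
tcp_pos: [0.4471, 0.4347, 0.1953]
orientation: [3.13, 0.138, -0.013]
contact_force: [-0.8, -0.6, -2.7]
grip_width: 0.0125
```

Run:
```python
from h import *
plan([.46,.42,.190],4.87)
```

```text
clk 6.7 tcp [0.4471 0.4347 0.1953] xyaw 5.06 tilt [-0.0082 -0.0086] q7 -0.55 F [-0.8 -0.6 -2.7] w 0.0125
  shift mm [11.6 15.7  5.4]  scaled [0.096 0.131 0.045] rows>=1
  turn -0.19 deg twist scaled [0.0038 0.0042 0.0016] rows>=1
```

apply_moves:
  dp:
    - [0,0,0.01]
    - [0,0,0.02]
    - [0,0,0.015]
    - [0,0,0]
  twist:
    - [0.004,0.004,0]
    - [0,0,0]
    - [0,0,0]
    - [0,0,0]
  jaw: [255,255,255,255]

```text
clock: 7.1
tcp_pos: [0.4476, 0.4339, 0.1903]
orientation: [-3.138, -0.137, 0.001]
contact_force: [-0.0, -0.1, -2.4]
grip_width: 0.0126
```

Run:
```python
from h import *
plan([.46,.42,.190],4.87)
```

```text
clk 7.1 tcp [0.4476 0.4339 0.1903] xyaw 5.00 tilt [-0.0008  0.0005] q7 -0.54 F [-0.  -0.1 -2.4] w 0.0126
  shift mm [11.1 14.9  0.3]  scaled [0.093 0.124 0.002] rows>=1
  turn -0.13 deg twist scaled [-0.0003  0.0003  0.0011] rows>=1
```

apply_moves:
  dp:
    - [0,0,0.008]
    - [0,0,0.008]
    - [0,0,0]
    - [0,0,0]
    - [0,0,0]
    - [0,0,0]
  twist:
    - [0,0,0]
    - [0,0,0]
    - [0,0,0]
    - [0,0,0]
    - [0,0,0]
    - [0,0,0]
  jaw: [255,255,255,130,130,130]

```text
clock: 7.7
tcp_pos: [0.4487, 0.4349, 0.1907]
orientation: [-3.134, -0.137, -0.005]
contact_force: [0.0, -0.2, -0.1]
grip_width: 0.042
```

apply_moves:
  dp:
    - [0,0,-0.2]
    - [0,0,-0.3]
    - [0,0,-0.3]
    - [0,0,0]
  twist:
    - [0,0,0]
    - [0,0,0]
    - [0,0,0]
    - [0,0,0]
  jaw: [130,100,0,0]

```text
clock: 8.1
tcp_pos: [0.4487, 0.4344, 0.2893]
orientation: [-3.136, -0.136, -0.003]
contact_force: [0.6, 0.5, 0.8]
grip_width: 0.0788
```

Run:
```python
from h import *
plan([.4444,-.2362,.30],98.2)
save("wrist","w5"); save("top","t5")
```

```text
clk 8.1 tcp [0.4487 0.4344 0.2893] xyaw 4.98 tilt [0.0021 0.0032] q7 -0.58 F [0.6 0.5 0.8] w 0.0788
  shift mm [-62.5 667.7 -12.9]  scaled [-0.52   5.564 -0.107] rows>=14
  turn -86.78 deg twist scaled [-2.000e-03  2.000e-04  7.232e-01] rows>=11
```

View pics/w5.png

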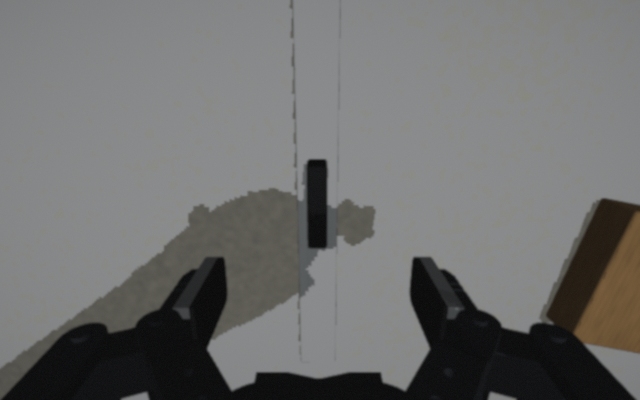

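View pics/t5.png

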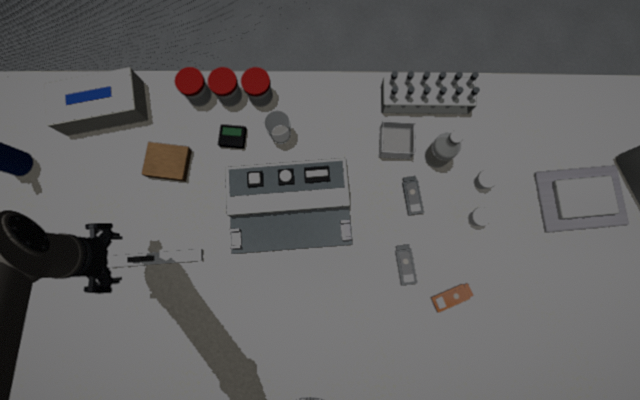

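apply_moves:
  dp:
    - [-0.029,0.3,0]
    - [-0.029,0.3,0]
    - [-0.029,0.3,0]
    - [-0.029,0.3,0]
    - [-0.029,0.3,0]
    - [-0.029,0.3,0]
    - [-0.029,0.3,0]
    - [-0.029,0.3,0]
    - [-0.029,0.3,0]
    - [-0.029,0.3,0]
    - [-0.029,0.3,0]
    - [-0.029,0.3,0]
    - [-0.029,0.3,0]
    - [-0.029,0.3,0]
    - [-0.029,0.3,0]
    - [-0.029,0.3,0]
    - [-0.029,0.3,0]
    - [0,0,0]
  twist:
    - [0,0,0]
    - [0,0,0]
    - [0,0,0]
    - [0,0,0]
    - [0,0,0]
    - [0,0,0]
    - [0,0,0]
    - [0,0,0]
    - [0,0,0]
    - [0,0,0]
    - [0,0,0]
    - [0,0,0]
    - [0,0,0]
    - [0,0,0]
    - [0,0,0]
    - [0,0,0]
    - [0,0,0]
    - [0,0,0]
  jaw: [0,0,0,0,0,0,0,0,0,0,0,0,0,0,0,0,0,0]

```text
clock: 10.0
tcp_pos: [0.4333, -0.2034, 0.2701]
orientation: [3.125, 0.15, -0.053]
contact_force: [-0.3, -0.3, 0.6]
grip_width: 0.0855
```

apply_moves:
  dp:
    - [0,0,0]
    - [0,0,0]
    - [0,0,0]
    - [0,0,0]
    - [0,0,0]
    - [0,0,0]
    - [0,0,0]
    - [0,0,0]
    - [0,0,0]
    - [0,0,0]
    - [0,0,0]
  twist:
    - [0,0,0.071]
    - [0,0,0.071]
    - [0,0,0.071]
    - [0,0,0.071]
    - [0,0,0.071]
    - [0,0,0.071]
    - [0,0,0.071]
    - [0,0,0.071]
    - [0,0,0.071]
    - [0,0,0.071]
    - [0,0,0]
  jaw: [0,0,0,0,0,0,0,0,0,0,0]

```text
clock: 11.1
tcp_pos: [0.428, -0.1957, 0.2588]
orientation: [2.366, -1.998, -0.056]
contact_force: [-0.6, 0.1, 0.2]
grip_width: 0.0852
```

Run:
```python
from h import *
save("wrist","w6")
plan([.4444,-.2362,.30],98.2)
```

```text
clk 11.2 tcp [ 0.428  -0.1957  0.2588] xyaw -80.15 tilt [-0.0565 -0.0105] q7 -0.56 F [-0.8  1.   0.5] w 0.0855
  shift mm [ 42.7  -6.9 -41.6]  scaled [ 0.356 -0.057 -0.347] rows>=2
  turn -1.65 deg twist scaled [ 0.0274 -0.0007  0.0138] rows>=1
```

View pics/w6.png

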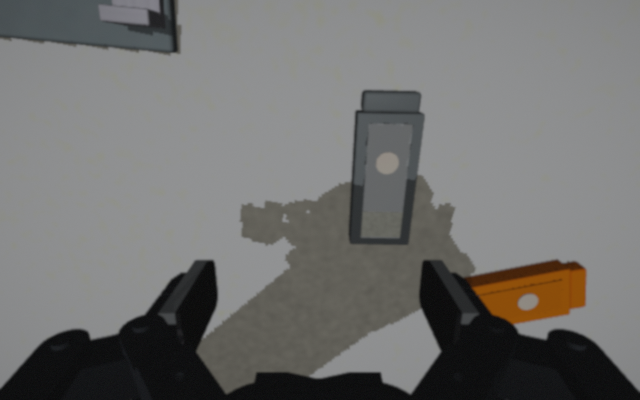

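```bash
cat >> h.py <<'E'
def report(t4,zt=.014):
    """4 top-plane body corners world: tailL, tailR, frontR, frontL  -> origin, yaw"""
    tl,tr,fr,fl=[p[:2] for p in t4]
    tail=(tl+tr)/2; fr_=(fl+fr)/2; d=fr_-tail; yaw=np.degrees(np.arctan2(d[1],d[0])); u=d/np.linalg.norm(d)
    print("len %.1f (88) widths %.1f %.1f (40)"%(np.linalg.norm(d)*1000,np.linalg.norm(tl-tr)*1000,np.linalg.norm(fl-fr)*1000),"yaw %.2f"%yaw,"tail",tail.round(4),"origin",(tail+u*.05).round(4))
    return tail,u,yaw
E
python3 - <<'E'
from h import *
o=r.get_obs(); f=r.grab_frame("wrist")
report(ray(f,o,[[350,236],[409,238],[423,113],[356,111]],.014))
report(ray(f,o,[[349,243],[408,244],[423,113],[356,111]],.014))
P=cloud(f,o); print(P[200,385],P[290,520],P[50,500])
g=f["color"].astype(int); m=(np.abs(P[...,2]-.015)<.006)&(abs(g[...,0]-g[...,2])<25); m[:85]=0;m[250:]=0;m[:,:330]=0;m[:,440:]=0
q=P[m][:,:2]; print(m.sum(),cv2.minAreaRect((q*1000).astype(np.float32)))
mo=(g[...,0]-g[...,2])>60; q=P[mo]; print("orange",q.min(0),q.max(0))
E
```

```text
len 83.2 (88) widths 40.0 39.6 (40) yaw 9.44 tail [ 0.3998 -0.243 ] origin [ 0.4491 -0.2348]
len 88.2 (88) widths 40.3 39.6 (40) yaw 9.22 tail [ 0.3948 -0.2434] origin [ 0.4441 -0.2354]
[ 0.42778916 -0.23937589  0.01688156] [ 0.37742843 -0.34915544  0.0173196 ] [ 0.52590554 -0.28684637  0.00175737]
9633 ((443.8734130859375, -236.21945190429688), (100.30718231201172, 40.20731735229492), 8.584760665893555)
orange [nan nan nan] [nan nan nan]
```

Run:
```python
from h import *
o=r.get_obs(); f=r.grab_frame("wrist")
print(ray(f,o,[[465,278],[560,262],[585,265]],.014).round(3))
c=np.array([.444,-.2358]); a=np.radians(8.9); g=c-.032*np.array([np.cos(a),np.sin(a)]); print(g)
plan(np.r_[g,.23],98.9)
```

```text
[[ 0.379 -0.311  0.014]
 [ 0.403 -0.371  0.014]
 [ 0.403 -0.388  0.014]]
[ 0.41238528 -0.24075073]
clk 11.2 tcp [ 0.4281 -0.1963  0.2594] xyaw -80.11 tilt [-0.055  -0.0103] q7 -0.56 F [-0.   0.3  0.3] w 0.0849
  shift mm [41.1 21.5 30.7]  scaled [0.342 0.179 0.255] rows>=2
  turn -0.99 deg twist scaled [ 0.0267 -0.0006  0.0082] rows>=1
```

apply_moves:
  dp:
    - [0,0,0]
    - [0.12,0.06,0.08]
    - [0.12,0.06,0.08]
    - [0.1,0.06,0.08]
    - [0,0,0]
    - [0,0,0]
  twist:
    - [0.027,0,0.008]
    - [0,0,0]
    - [0,0,0]
    - [0,0,0]
    - [0,0,0]
    - [0,0,0]
  jaw: [90,90,90,90,90,90]

```text
clock: 11.85
tcp_pos: [0.4135, -0.2402, 0.2296]
orientation: [-2.402, 2.019, -0.004]
contact_force: [1.0, -0.7, 0.8]
grip_width: 0.0549
```

Run:
```python
from h import *
plan([.4124,-.2407,.175],98.9)
```

```text
clk 11.8 tcp [ 0.4135 -0.2402  0.2296] xyaw -80.12 tilt [0.0044 0.0012] q7 -0.38 F [ 1.  -0.7  0.8] w 0.0549
  shift mm [ 0.3  1.4 54.6]  scaled [0.002 0.012 0.455] rows>=2
  turn -0.98 deg twist scaled [-0.0022  0.0002  0.0082] rows>=1
```

apply_moves:
  dp:
    - [0,0.012,0]
    - [0,0,0.14]
    - [0,0,0.14]
    - [0,0,0.14]
    - [0,0,0]
    - [0,0,0]
  twist:
    - [-0.002,0,0.008]
    - [0,0,0]
    - [0,0,0]
    - [0,0,0]
    - [0,0,0]
    - [0,0,0]
  jaw: [90,90,90,90,90,90]

```text
clock: 12.45
tcp_pos: [0.4152, -0.237, 0.1803]
orientation: [-2.39, 2.033, -0.003]
contact_force: [-0.1, 0.3, -0.1]
grip_width: 0.0553
```

Run:
```python
from h import *
save("wrist","w7")
plan([.4124,-.2407,.175],98.9)
```

```text
clk 12.5 tcp [ 0.4152 -0.237   0.1804] xyaw -80.76 tilt [0.0042 0.0013] q7 -0.31 F [-0.5 -0.  -0.4] w 0.0554
  shift mm [3.2 3.4 5.3]  scaled [0.027 0.028 0.045] rows>=1
  turn -0.34 deg twist scaled [-0.0021  0.0003  0.0029] rows>=1
```

View pics/w7.png

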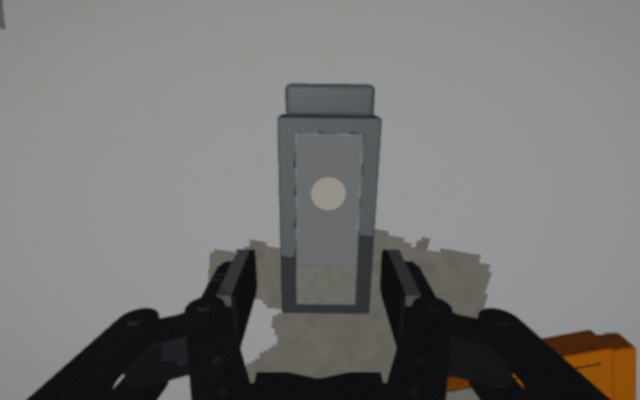

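apply_moves:
  dp:
    - [0.025,0.028,0.04]
    - [0,0,0]
    - [0,0,0]
    - [0,0,0]
    - [0,0,0]
    - [0,0,0]
    - [0,0,0]
  twist:
    - [-0.002,0,0.003]
    - [0,0,0]
    - [0,0,0]
    - [0,0,0]
    - [0,0,0]
    - [0,0,0]
    - [0,0,0]
  jaw: [90,90,255,255,255,255,255]
  grip_force: 50

```text
clock: 13.2
tcp_pos: [0.4129, -0.2409, 0.1775]
orientation: [-2.385, 2.042, -0.004]
contact_force: [-0.1, -0.2, -0.6]
grip_width: 0.0385
```

Run:
```python
from h import *
save("wrist","w8")
plan([.4124,-.2407,.25],98.9)
```

```text
clk 13.2 tcp [ 0.4129 -0.2409  0.1775] xyaw -81.13 tilt [ 0.0031 -0.0004] q7 -0.30 F [ 0.6 -0.4 -1.7] w 0.0384
  shift mm [ -0.2   0.3 -72.5]  scaled [-0.001  0.002 -0.604] rows>=2
  turn 0.03 deg twist scaled [-0.0014 -0.0004 -0.0002] rows>=1
```

View pics/w8.png

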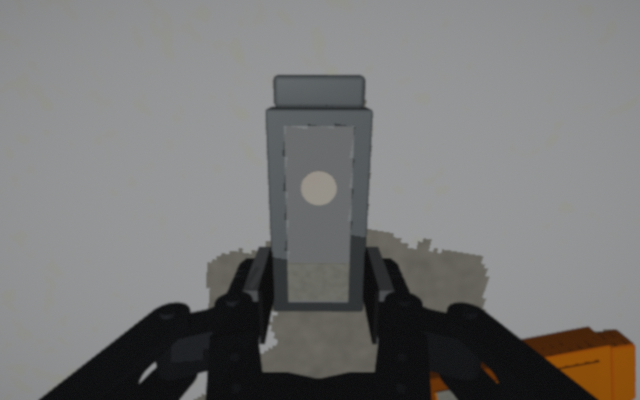

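apply_moves:
  dp:
    - [0,0,-0.1]
    - [0,0,-0.25]
    - [0,0,-0.2]
    - [0,0,0]
  twist:
    - [0,0,0]
    - [0,0,0]
    - [0,0,0]
    - [0,0,0]
  jaw: [255,255,255,255]

```text
clock: 13.65
tcp_pos: [0.4121, -0.2412, 0.2469]
orientation: [-2.385, 2.044, -0.0]
contact_force: [0.7, -0.4, -0.8]
grip_width: 0.0385
```

Run:
```python
from h import *
p=rd(-112,-76); print(p)
plan(np.r_[p[:2],.235],94.87)
```

```text
[ 0.46805637 -0.0249339   0.        ]
clk 13.7 tcp [ 0.4121 -0.2412  0.2469] xyaw -81.21 tilt [0.0006 0.0003] q7 -0.42 F [ 0.7 -0.4 -0.8] w 0.0385
  shift mm [-205.2  -88.3   12. ]  scaled [-1.71  -0.736  0.1  ] rows>=5
  turn -3.92 deg twist scaled [-0.0003  0.0001  0.0327] rows>=1
```

apply_moves:
  dp:
    - [-0.24,-0.105,0]
    - [-0.24,-0.105,0]
    - [-0.24,-0.105,0]
    - [-0.24,-0.105,0]
    - [-0.24,-0.105,0]
    - [-0.24,-0.105,0]
    - [-0.24,-0.105,0]
    - [0,0,0]
    - [0,0,0]
  twist:
    - [0,0,0]
    - [0,0,0]
    - [0,0,0]
    - [0,0,0]
    - [0,0,0]
    - [0,0,0]
    - [0,0,0]
    - [0,0,0.033]
    - [0,0,0]
  jaw: [255,255,255,255,255,255,255,255,255]

```text
clock: 14.55
tcp_pos: [0.4699, -0.0201, 0.247]
orientation: [-2.309, 2.129, -0.003]
contact_force: [0.9, -0.2, -1.2]
grip_width: 0.0385
```

Run:
```python
from h import *
p=rd(-112,-76)
plan(np.r_[p[:2],.235],94.87)
f,o=save("wrist","w9")
```

```text
clk 14.6 tcp [ 0.4699 -0.0201  0.247 ] xyaw -85.37 tilt [ 0.0021 -0.0007] q7 -0.93 F [ 0.9 -0.2 -1.2] w 0.0385
  shift mm [ 4.6  2.3 12. ]  scaled [0.039 0.019 0.1  ] rows>=1
  turn 0.24 deg twist scaled [-0.001  -0.0004 -0.002 ] rows>=1
```

View pics/w9.png

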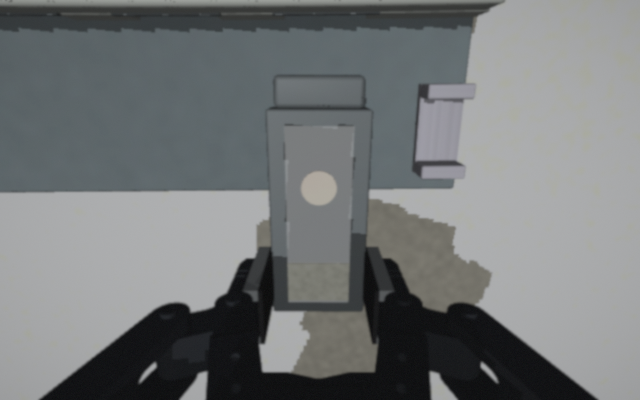

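Run:
```python
from h import *
o=r.get_obs(); f=r.grab_frame("wrist")
c,s=np.cos(RY),np.sin(RY)
inv=lambda X:((X[:,:2]-RT)@np.array([[c,-s],[s,c]])*1000).round(1)
print("deck front",inv(ray(f,o,[[454,188],[20,192],[200,191]],.01)))
print("deck right up",inv(ray(f,o,[[473,30]],.01)))
print("cheek tops: front R,L back L,R",inv(ray(f,o,[[464,171],[421,177],[421,166],[474,84],[429,85],[474,97],[428,98]],.030)))
print("housing front roof edge/right",inv(ray(f,o,[[490,10],[300,13],[100,17]],.045)))
d=ray(f,o,[[454,188],[20,192]],.01); d=d[1]-d[0]; print(np.degrees(np.arctan2(-d[0],d[1])))
im=cv2.resize(f["color"][0:200,400:520,::-1],None,fx=4,fy=4,interpolation=cv2.INTER_CUBIC); cv2.imwrite("pics/w9c.png",im[:600])
```

```text
deck front [[ -93.5 -155.3]
 [ -95.3  111.1]
 [ -95.     1.7]]
deck right up [[  -4.8 -154.9]]
cheek tops: front R,L back L,R [[ -77.7 -151.5]
 [ -81.  -128.3]
 [ -74.8 -127.8]
 [ -32.2 -150.8]
 [ -32.5 -128.1]
 [ -38.6 -151.7]
 [ -38.9 -128.2]]
housing front roof edge/right [[  -1.3 -147.1]
 [  -1.9  -63.6]
 [  -3.8   24.5]]
5.264204105098082
```

View pics/w9c.png

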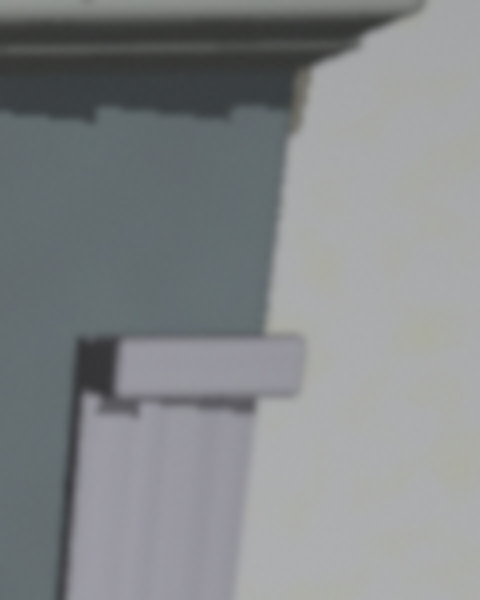

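```bash
sed -i 's/RY=np.radians(4.87)/RY=np.radians(5.05)/' h.py
python3 - <<'E'
from h import *
o=r.get_obs(); f=r.grab_frame("wrist"); T=Ro.from_rotvec(o["orientation"]).as_matrix()
W=ray(f,o,[[267,110],[372,110],[364,309],[274,309]],o["tcp_pos"][2]-.1775+.014)
print(((W-o["tcp_pos"])@T*1000).round(1))
p=rd(-104,-76)
plan(np.r_[p[:2],.215],95.05)
E
```

```text
[[-19.1 -68.6 163.6]
 [ 20.  -68.6 163.7]
 [ 20.5  18.5 163.5]
 [-19.9  18.4 163.4]]
clk 14.7 tcp [ 0.4698 -0.0214  0.2472] xyaw -85.40 tilt [ 0.0025 -0.0005] q7 -0.93 F [ 0.1  0.5 -0.2] w 0.0386
  shift mm [ 3.7 -6.1 32.2]  scaled [ 0.03  -0.051  0.269] rows>=1
  turn 0.45 deg twist scaled [-0.0012 -0.0003 -0.0037] rows>=1
```

apply_moves:
  dp:
    - [0.03,-0.05,0.12]
    - [0,0,0.12]
    - [0,0,0.1]
    - [0,0,0]
    - [0,0,0]
  twist:
    - [-0.0012,0,-0.0037]
    - [0,0,0]
    - [0,0,0]
    - [0,0,0]
    - [0,0,0]
  jaw: [255,255,255,255,255]

```text
clock: 15.2
tcp_pos: [0.4756, -0.0292, 0.206]
orientation: [-2.314, 2.125, -0.002]
contact_force: [-0.3, 0.1, 0.1]
grip_width: 0.0385
```

Run:
```python
from h import *
p=rd(-104,-75.6)
plan(np.r_[p[:2],.1885],95.05)
```

```text
clk 15.2 tcp [ 0.4756 -0.0292  0.206 ] xyaw -85.12 tilt [ 0.0012 -0.0009] q7 -0.84 F [-0.3  0.1  0.1] w 0.0385
  shift mm [-5.  -1.  17.5]  scaled [-0.041 -0.009  0.146] rows>=1
  turn 0.17 deg twist scaled [-0.0005 -0.0005 -0.0014] rows>=1
```

apply_moves:
  dp:
    - [-0.04,-0.01,0.05]
    - [0,0,0.05]
    - [0,0,0.03]
    - [0,0,0]
    - [0,0,0]
  twist:
    - [0,0,-0.001]
    - [0,0,0]
    - [0,0,0]
    - [0,0,0]
    - [0,0,0]
  jaw: [255,255,255,255,255]

```text
clock: 15.7
tcp_pos: [0.4769, -0.0243, 0.1905]
orientation: [-2.315, 2.121, -0.004]
contact_force: [0.0, -0.1, -0.4]
grip_width: 0.0382
```

Run:
```python
from h import *
p=rd(-104,-75.6)
plan(np.r_[p[:2],.1885],95.05)
```

```text
clk 15.7 tcp [ 0.4769 -0.0243  0.1905] xyaw -84.99 tilt [ 0.0032 -0.0005] q7 -0.82 F [ 0.  -0.1 -0.4] w 0.0382
  shift mm [-0.2  0.6  2. ]  scaled [-0.002  0.005  0.016] rows>=1
  turn 0.04 deg twist scaled [-0.0015 -0.0004 -0.0004] rows>=1
```

apply_moves:
  dp:
    - [0,-0.05,0.008]
    - [0,-0.05,0.0]
    - [0,-0.05,0]
    - [0,0,0]
  twist:
    - [-0.0015,0,0]
    - [0,0,0]
    - [0,0,0]
    - [0,0,0]
  jaw: [255,255,255,255]

```text
clock: 16.1
tcp_pos: [0.497, -0.0224, 0.1899]
orientation: [-2.317, 2.122, -0.002]
contact_force: [0.2, -0.6, -0.4]
grip_width: 0.0388
```

Run:
```python
from h import *
p=rd(-54,-75.6)
plan(np.r_[p[:2],.1885],95.05); save("wrist","w10"); print(((r.get_obs()["tcp_pos"][:2]-RT)@np.array([[np.cos(RY),-np.sin(RY)],[np.sin(RY),np.cos(RY)]])*1000))
```

```text
clk 16.1 tcp [ 0.497  -0.0224  0.1899] xyaw -84.96 tilt [ 0.0011 -0.0007] q7 -0.84 F [ 0.2 -0.6 -0.4] w 0.0388
  shift mm [ -0.1 -29.2   1.4]  scaled [-0.001 -0.243  0.012] rows>=1
  turn 0.01 deg twist scaled [-0.0005 -0.0004 -0.0001] rows>=1
[-83.67136748 -75.79323099]
```

View pics/w10.png

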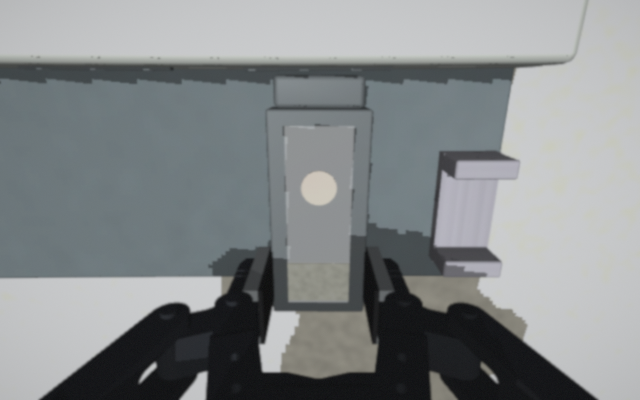

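apply_moves:
  dp:
    - [0,0,0.012]
    - [0,-0.05,0]
    - [0,-0.05,0]
    - [0,-0.05,0]
    - [0,0,0]
  twist:
    - [0,0,0]
    - [0,0,0]
    - [0,0,0]
    - [0,0,0]
    - [0,0,0]
  jaw: [255,255,255,255,255]

```text
clock: 16.65
tcp_pos: [0.5158, -0.0208, 0.1882]
orientation: [2.316, -2.122, 0.001]
contact_force: [0.9, 0.5, -0.8]
grip_width: 0.0386
```

```bash
cat >> h.py <<'E'
def where():
    o=r.get_obs(); c,s=np.cos(RY),np.sin(RY); print("reader mm",((o["tcp_pos"][:2]-RT)@np.array([[c,-s],[s,c]])*1000).round(1),"M",o["moment"].round(2))
E
python3 - <<'E'
from h import *
p=rd(-22,-75.6)
plan(np.r_[p[:2],.1885],95.05); where()
E
```

```text
clk 16.6 tcp [ 0.5158 -0.0208  0.1882] xyaw -84.98 tilt [ 0.0004 -0.0007] q7 -0.85 F [ 0.9  0.5 -0.8] w 0.0386
  shift mm [ -0.2 -42.3  -0.3]  scaled [-0.002 -0.352 -0.002] rows>=1
  turn 0.03 deg twist scaled [-0.0001 -0.0003 -0.0002] rows>=1
reader mm [-64.3 -75.8] M [0.03 0.01 0.03]
```

apply_moves:
  dp:
    - [0,-0.05,0]
    - [0,-0.05,0]
    - [0,-0.05,0]
    - [0,-0.05,0]
    - [0,0,0]
  twist:
    - [0,0,0]
    - [0,0,0]
    - [0,0,0]
    - [0,0,0]
    - [0,0,0]
  jaw: [255,255,255,255,255]

```text
clock: 17.15
tcp_pos: [0.5422, -0.0185, 0.1882]
orientation: [2.317, -2.122, 0.001]
contact_force: [-0.1, -0.2, -0.8]
grip_width: 0.0382
```

Run:
```python
from h import *
p=rd(-22,-75.6)
plan(np.r_[p[:2],.1885],95.05); where()
```

```text
clk 17.1 tcp [ 0.5422 -0.0185  0.1882] xyaw -84.96 tilt [ 0.0005 -0.0008] q7 -0.87 F [-0.1 -0.2 -0.8] w 0.0382
  shift mm [ -0.1 -15.9  -0.3]  scaled [-0.001 -0.132 -0.003] rows>=1
  turn 0.01 deg twist scaled [-0.0002 -0.0004 -0.0001] rows>=1
reader mm [-37.9 -75.7] M [-0.01  0.03  0.07]
```

apply_moves:
  dp:
    - [0,-0.04,0]
    - [0,-0.04,0]
    - [0,-0.03,0]
    - [0,0,0]
  twist:
    - [0,0,0]
    - [0,0,0]
    - [0,0,0]
    - [0,0,0]
  jaw: [255,255,255,255]

```text
clock: 17.55
tcp_pos: [0.5563, -0.0172, 0.188]
orientation: [2.316, -2.121, 0.001]
contact_force: [0.7, -0.0, -1.4]
grip_width: 0.0386
```

Run:
```python
from h import *
p=rd(-22,-75.6)
plan(np.r_[p[:2],.1885],95.05); where()
```

```text
clk 17.6 tcp [ 0.5563 -0.0172  0.188 ] xyaw -84.97 tilt [ 0.0001 -0.0008] q7 -0.88 F [ 0.7 -0.  -1.4] w 0.0386
  shift mm [-0.2 -1.7 -0.5]  scaled [-0.001 -0.014 -0.004] rows>=1
  turn 0.02 deg twist scaled [ 0.     -0.0004 -0.0001] rows>=1
reader mm [-23.7 -75.8] M [ 0.04  0.02 -0.  ]
```

Push on gently until contact shows.

apply_moves:
  dp:
    - [0,-0.02,0]
    - [0,-0.02,0]
    - [0,-0.02,0]
  twist:
    - [0,0,0]
    - [0,0,0]
    - [0,0,0]
  jaw: [255,255,255]

```text
clock: 17.85
tcp_pos: [0.5607, -0.0172, 0.1872]
orientation: [2.312, -2.119, -0.01]
contact_force: [-9.3, 0.6, 11.4]
grip_width: 0.0385
```

Run:
```python
from h import *
p=rd(-22,-75.6)
plan(np.r_[p[:2],.1885],95.05); where()
```

```text
clk 17.9 tcp [ 0.5607 -0.0172  0.1872] xyaw -85.00 tilt [-0.0083  0.0002] q7 -0.89 F [-9.3  0.6 11.4] w 0.0385
  shift mm [-0.5  2.8 -1.3]  scaled [-0.004  0.023 -0.011] rows>=1
  turn 0.05 deg twist scaled [ 0.004   0.0005 -0.0004] rows>=1
reader mm [-19.3 -76.1] M [0.05 1.9  0.1 ]
```

apply_moves:
  dp:
    - [0,0,0]
    - [0,0,0]
    - [0,0,0]
    - [0,0,-0.1]
    - [0,0.1,-0.25]
    - [0,0.2,-0.25]
    - [0,0,0]
  twist:
    - [0,0,0]
    - [0,0,0]
    - [0,0,0]
    - [0,0,0]
    - [0.004,0,0]
    - [0,0,0]
    - [0,0,0]
  jaw: [95,95,95,95,95,95,95]

```text
clock: 18.55
tcp_pos: [0.5256, -0.0211, 0.2634]
orientation: [-2.314, 2.122, -0.002]
contact_force: [-0.6, 0.4, 0.1]
grip_width: 0.0538
```

Run:
```python
from h import *
f,o=save("wrist","w11")
plan([.62,-.257,.25],99.5);where()
```

```text
clk 18.6 tcp [ 0.5268 -0.0202  0.2625] xyaw -84.97 tilt [0.0032 0.0003] q7 -0.96 F [-0.   1.1 -0.3] w 0.0535
  shift mm [244.1 -72.1  12.7]  scaled [ 2.034 -0.601  0.106] rows>=6
  turn 4.47 deg twist scaled [-0.0015 -0.0001 -0.0373] rows>=1
reader mm [-53.3 -76.1] M [ 0.02 -0.05 -0.  ]
```

View pics/w11.png

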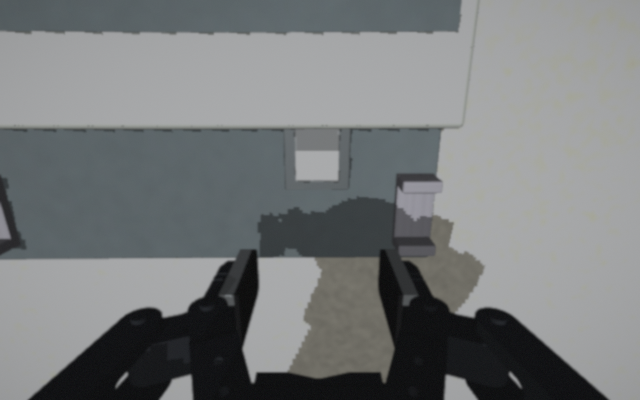

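Run:
```python
from h import *
o=r.get_obs(); f=r.grab_frame("wrist")
im=cv2.resize(f["color"][110:270,250:460,::-1],None,fx=3.5,fy=3.5,interpolation=cv2.INTER_CUBIC); cv2.imwrite("pics/w11c.png",im)
c,s=np.cos(RY),np.sin(RY)
inv=lambda X:((X[:,:2]-RT)@np.array([[c,-s],[s,c]])*1000).round(1)
print("tail",inv(ray(f,o,[[286,188],[350,188]],.024)),"cheek",inv(ray(f,o,[[397,176],[439,179]],.03)),"deck",inv(ray(f,o,[[100,259],[250,258]],.01)))
save("top","t11")
```

```text
tail [[-37.1 -56. ]
 [-37.1 -95.9]] cheek [[ -27.8 -123.3]
 [ -29.7 -148.5]] deck [[-93.5  77.7]
 [-93.1 -27.7]]
```

View pics/w11c.png

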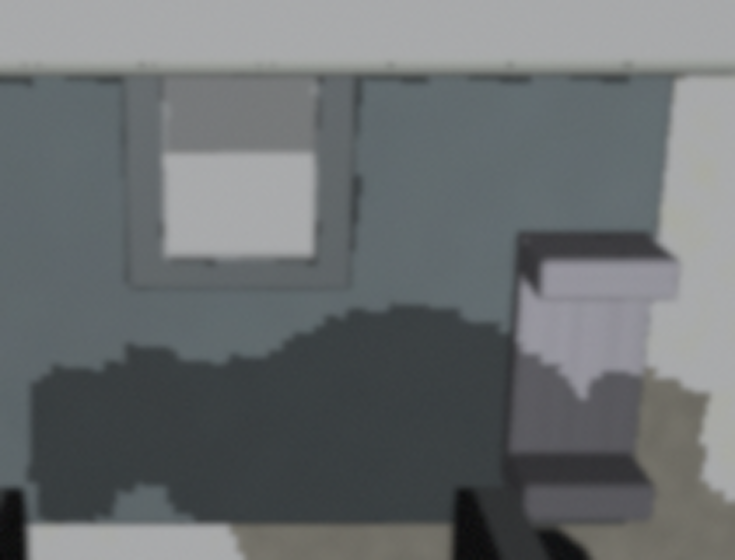

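View pics/t11.png

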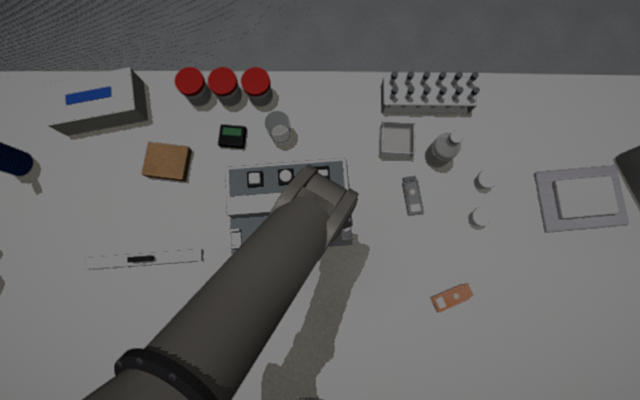

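Run:
```python
from h import *
plan([.575,-.255,.27],99.5)
```

```text
clk 18.7 tcp [ 0.5273 -0.0193  0.2607] xyaw -84.89 tilt [ 0.0011 -0.0003] q7 -0.95 F [ 0.3 -0.3 -0.1] w 0.0537
  shift mm [239.  -26.6  -9.2]  scaled [ 1.992 -0.221 -0.076] rows>=5
  turn 4.39 deg twist scaled [-0.0005 -0.0002 -0.0366] rows>=1
```

apply_moves:
  dp:
    - [0.25,-0.025,-0.01]
    - [0.25,-0.025,-0.01]
    - [0.25,-0.025,-0.01]
    - [0.25,-0.025,-0.01]
    - [0.25,-0.025,-0.01]
    - [0.25,-0.025,-0.01]
    - [0.25,-0.025,-0.01]
    - [0.2,-0.025,-0.01]
    - [0,0,0]
    - [0,0,0]
  twist:
    - [0,0,0]
    - [0,0,0]
    - [0,0,0]
    - [0,0,0]
    - [0,0,0]
    - [0,0,0]
    - [0,0,0]
    - [0,0,0]
    - [0,0,-0.037]
    - [0,0,0]
  jaw: [85,85,85,85,85,85,85,85,85,85]

```text
clock: 19.7
tcp_pos: [0.5806, -0.2557, 0.2597]
orientation: [2.406, -2.009, -0.012]
contact_force: [-0.3, 0.6, -0.9]
grip_width: 0.0571
```

Run:
```python
from h import *
plan([.575,-.255,.27],99.5)
save("wrist","w12")
```

```text
clk 19.7 tcp [ 0.5806 -0.2557  0.2597] xyaw -79.72 tilt [-0.0104 -0.0004] q7 -0.55 F [-0.3  0.6 -0.9] w 0.0571
  shift mm [ -1.7   5.5 -10.2]  scaled [-0.014  0.046 -0.085] rows>=1
  turn -0.78 deg twist scaled [0.0049 0.0006 0.0065] rows>=1
```

View pics/w12.png

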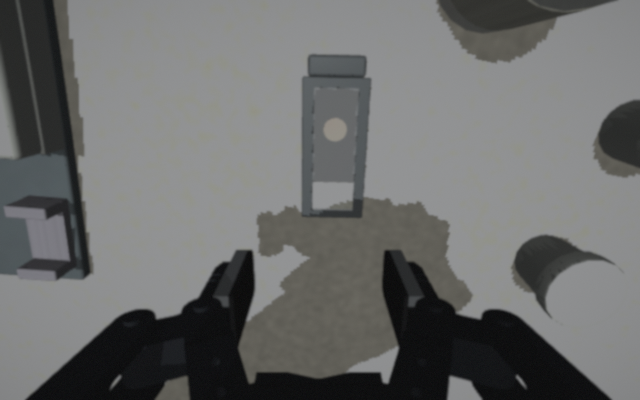

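Run:
```python
from h import *
o=r.get_obs(); f=r.grab_frame("wrist")
tail,u,yaw=report(ray(f,o,[[303,217],[362,217],[370,77],[303,76]],.014))
P=cloud(f,o); g=f["color"].astype(int); m=(np.abs(P[...,2]-.015)<.006); m[:50]=0;m[225:]=0;m[:,:280]=0;m[:,390:]=0
q=P[m][:,:2]; print(m.sum(),cv2.minAreaRect((q*1000).astype(np.float32)))
print("pot",ray(f,o,[[547,300],[580,258],[514,265]],.046).round(3),P[290,580])
m=(P[...,2]>.04)&(P[...,2]<.055)&(P[...,0]>.53)&(P[...,1]<-.28)&(P[...,1]>-.5); print(P[m].min(0),P[m].max(0))
plan([.59,-.262,.23],yaw+90)
```

```text
len 88.1 (88) widths 39.1 39.0 (40) yaw 9.40 tail [ 0.5728 -0.2665] origin [ 0.6221 -0.2583]
10354 ((622.4361572265625, -258.026611328125), (100.35847473144531, 39.99421691894531), 9.165961265563965)
pot [[ 0.555 -0.401  0.046]
 [ 0.586 -0.409  0.046]
 [ 0.574 -0.374  0.046]] [ 0.56645508 -0.41562972  0.04812652]
[ 0.54070069 -0.44461708  0.04000009] [ 0.70399307 -0.30539961  0.05495794]
clk 19.8 tcp [ 0.5804 -0.255   0.2599] xyaw -79.82 tilt [-0.0104 -0.0005] q7 -0.55 F [-0.7  0.5  0. ] w 0.0567
  shift mm [ 8.6 -8.5 29.8]  scaled [ 0.072 -0.071  0.249] rows>=1
  turn -0.78 deg twist scaled [0.0049 0.0006 0.0065] rows>=1
```

apply_moves:
  dp:
    - [0,0,0]
    - [0.07,-0.075,0.12]
    - [0,0,0.12]
    - [0,0,0]
  twist:
    - [0.005,0,0.0065]
    - [0,0,0]
    - [0,0,0]
    - [0,0,0]
  jaw: [85,85,85,85]

```text
clock: 20.2
tcp_pos: [0.5915, -0.2585, 0.2289]
orientation: [-2.391, 2.033, 0.004]
contact_force: [-0.4, 0.5, 0.6]
grip_width: 0.0567
```

Run:
```python
from h import *
plan([.5906,-.2633,.1775],99.3)
```

```text
clk 20.2 tcp [ 0.5915 -0.2585  0.2289] xyaw -80.73 tilt [0.0004 0.0039] q7 -0.54 F [-0.4  0.5  0.6] w 0.0567
  shift mm [ 4.8  1.7 51.3]  scaled [0.04  0.014 0.428] rows>=2
  turn 0.03 deg twist scaled [-0.0005  0.0018 -0.0002] rows>=1
```

apply_moves:
  dp:
    - [0.04,0.014,0.13]
    - [0,0,0.13]
    - [0,0,0.1]
    - [0,0,0]
    - [0,0,0]
  twist:
    - [0,0.002,0]
    - [0,0,0]
    - [0,0,0]
    - [0,0,0]
    - [0,0,0]
  jaw: [85,85,85,85,85]

```text
clock: 20.7
tcp_pos: [0.5897, -0.2625, 0.1812]
orientation: [2.393, -2.035, -0.001]
contact_force: [0.1, 0.2, 0.1]
grip_width: 0.0569
```

Run:
```python
from h import *
plan([.5906,-.2633,.1775],99.3)
```

```text
clk 20.7 tcp [ 0.5897 -0.2625  0.1812] xyaw -80.75 tilt [-0.0008  0.0005] q7 -0.50 F [0.1 0.2 0.1] w 0.0569
  shift mm [ 0.9 -0.8  3.7]  scaled [ 0.008 -0.007  0.031] rows>=1
  turn 0.05 deg twist scaled [ 0.0003  0.0003 -0.0005] rows>=1
```

apply_moves:
  dp:
    - [0.007,-0.007,0.031]
    - [0,0,0]
    - [0,0,0]
    - [0,0,0]
    - [0,0,0]
    - [0,0,0]
    - [0,0,0]
  twist:
    - [0,0,0]
    - [0,0,0]
    - [0,0,0]
    - [0,0,0]
    - [0,0,0]
    - [0,0,0]
    - [0,0,0]
  jaw: [85,85,255,255,255,255,255]
  grip_force: 50

```text
clock: 21.4
tcp_pos: [0.5914, -0.2637, 0.1791]
orientation: [-2.392, 2.035, -0.003]
contact_force: [0.9, -0.1, -0.9]
grip_width: 0.0382
```

Run:
```python
from h import *
plan([.5906,-.2633,.1775],99.3); save("wrist","w13")
```

```text
clk 21.4 tcp [ 0.5914 -0.2637  0.1791] xyaw -80.76 tilt [ 0.0022 -0.0004] q7 -0.49 F [ 0.9 -0.1 -0.9] w 0.0382
  shift mm [-0.5  0.7  1.6]  scaled [-0.004  0.006  0.013] rows>=1
  turn 0.06 deg twist scaled [-0.001  -0.0004 -0.0005] rows>=1
```

View pics/w13.png

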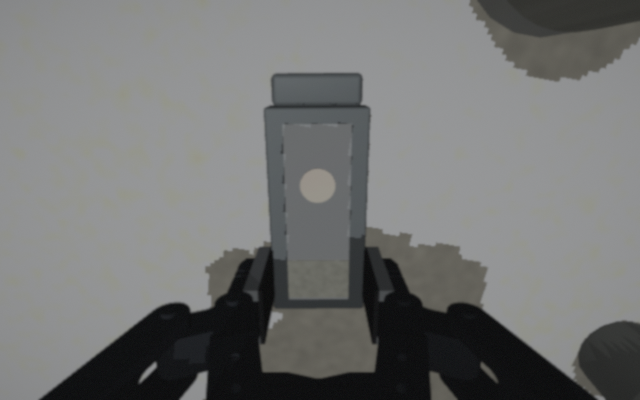

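apply_moves:
  dp:
    - [0,0,-0.1]
    - [0,0,-0.25]
    - [0,0,-0.3]
    - [0,0,-0.05]
    - [0,0,0]
  twist:
    - [0,0,0]
    - [0,0,0]
    - [0,0,0]
    - [0,0,0]
    - [0,0,0]
  jaw: [255,255,255,255,255]

```text
clock: 21.95
tcp_pos: [0.5907, -0.2638, 0.2677]
orientation: [-2.392, 2.036, -0.001]
contact_force: [-0.8, 0.2, -1.2]
grip_width: 0.0383
```

Run:
```python
from h import *
p=rd(-112,0)
plan(np.r_[p[:2],.25],95.05)
```

```text
clk 21.9 tcp [ 0.5907 -0.2638  0.2677] xyaw -80.80 tilt [ 0.0006 -0.    ] q7 -0.56 F [-0.8  0.2 -1.2] w 0.0383
  shift mm [-330.8   77.2   17.6]  scaled [-2.757  0.643  0.146] rows>=7
  turn -4.15 deg twist scaled [-0.0003 -0.0001  0.0346] rows>=1
```

apply_moves:
  dp:
    - [-0.2,0.16,0]
    - [-0.22,0.16,0]
    - [-0.26,0.13,0]
    - [-0.26,0.1,0]
    - [-0.26,0.09,0]
    - [-0.26,0,0]
    - [-0.26,0,0]
    - [-0.26,0,0]
    - [-0.26,0,0]
    - [-0.26,0,0]
    - [-0.2,0,0]
    - [0,0,0]
    - [0,0,0]
  twist:
    - [0,0,0]
    - [0,0,0]
    - [0,0,0]
    - [0,0,0]
    - [0,0,0]
    - [0,0,0]
    - [0,0,0]
    - [0,0,0]
    - [0,0,0]
    - [0,0,0]
    - [0,0,0]
    - [0,0,0.035]
    - [0,0,0]
  jaw: [255,255,255,255,255,255,255,255,255,255,255,255,255]

```text
clock: 23.25
tcp_pos: [0.4531, 0.0559, 0.2606]
orientation: [2.308, -2.118, -0.009]
contact_force: [0.6, -0.3, -0.2]
grip_width: 0.0382
```

Run:
```python
from h import *
p=rd(-105,0)
plan(np.r_[p[:2],.20],95.05)
f,o=save("wrist","w14"); T=Ro.from_rotvec(o["orientation"]).as_matrix()
W=ray(f,o,[[265,107],[369,107],[363,306],[274,306]],o["tcp_pos"][2]-.1791+.014)
print(((W-o["tcp_pos"])@T*1000).round(1))
```

```text
clk 23.2 tcp [0.4531 0.0559 0.2606] xyaw -85.08 tilt [-0.0103 -0.0031] q7 -1.12 F [ 0.6 -0.3 -0.2] w 0.0382
  shift mm [  6.1 -15.6  60.5]  scaled [ 0.051 -0.13   0.504] rows>=2
  turn 0.13 deg twist scaled [ 0.005  -0.001  -0.0011] rows>=1
[[-19.9 -69.7 164.3]
 [ 19.  -69.6 164.4]
 [ 20.3  18.3 165.3]
 [-20.1  18.2 165.3]]
```

View pics/w14.png

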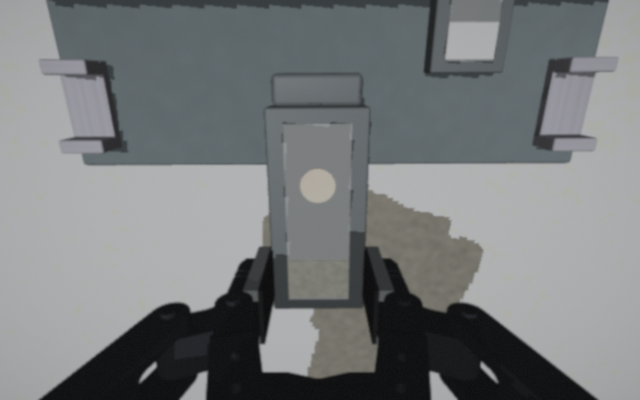

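Run:
```python
from h import *
o=r.get_obs(); f=r.grab_frame("wrist")
c,s=np.cos(RY),np.sin(RY)
inv=lambda X:((X[:,:2]-RT)@np.array([[c,-s],[s,c]])*1000).round(1)
print("deck",inv(ray(f,o,[[84,165],[571,163]],.01)),"cheeks",inv(ray(f,o,[[106,61],[104,140],[546,138],[554,58]],.03)))
plan(np.r_[rd(-104,0)[:2],.2],95.05)
```

```text
deck [[ -95.2  155.2]
 [ -94.4 -155.8]] cheeks [[ -33.9  118. ]
 [ -75.7  127.4]
 [ -74.9 -123.8]
 [ -32.7 -119. ]]
clk 23.4 tcp [0.4533 0.0552 0.2608] xyaw -85.03 tilt [-0.01   -0.0029] q7 -1.12 F [ 0.3 -0.1 -0.6] w 0.0385
  shift mm [  5.4 -16.5  60.6]  scaled [ 0.045 -0.137  0.505] rows>=2
  turn 0.08 deg twist scaled [ 0.0049 -0.001  -0.0007] rows>=1
```

apply_moves:
  dp:
    - [0,0,0]
    - [0.045,-0.135,0.15]
    - [0,0,0.15]
    - [0,0,0.15]
    - [0,0,0]
    - [0,0,0]
  twist:
    - [0.005,-0.001,0]
    - [0,0,0]
    - [0,0,0]
    - [0,0,0]
    - [0,0,0]
    - [0,0,0]
  jaw: [255,255,255,255,255,255]

```text
clock: 23.95
tcp_pos: [0.4716, 0.047, 0.2058]
orientation: [-2.311, 2.123, -0.005]
contact_force: [0.1, 0.1, -0.1]
grip_width: 0.0384
```

Run:
```python
from h import *
plan(np.r_[rd(-104,0)[:2],.19],95.05)
```

```text
clk 23.9 tcp [0.4716 0.047  0.2058] xyaw -85.13 tilt [0.005  0.0005] q7 -0.99 F [ 0.1  0.1 -0.1] w 0.0384
  shift mm [-4.3  1.7 15.8]  scaled [-0.036  0.014  0.132] rows>=1
  turn 0.18 deg twist scaled [-0.0024  0.     -0.0015] rows>=1
```

apply_moves:
  dp:
    - [-0.036,0.014,0.05]
    - [0,0,0.05]
    - [0,0,0.03]
    - [0,0,0]
    - [0,0,0]
  twist:
    - [-0.0024,0,-0.0015]
    - [0,0,0]
    - [0,0,0]
    - [0,0,0]
    - [0,0,0]
  jaw: [255,255,255,255,255]

```text
clock: 24.45
tcp_pos: [0.47, 0.0515, 0.1909]
orientation: [-2.316, 2.119, -0.002]
contact_force: [-0.7, 0.3, -1.6]
grip_width: 0.0381
```

Run:
```python
from h import *
plan(np.r_[rd(-84,0)[:2],.19],95.05);where()
```

```text
clk 24.4 tcp [0.47   0.0515 0.1909] xyaw -84.91 tilt [0.0027 0.0012] q7 -0.97 F [-0.7  0.3 -1.6] w 0.0381
  shift mm [  0.3 -19.6   1. ]  scaled [ 0.002 -0.164  0.008] rows>=1
  turn -0.04 deg twist scaled [-0.0013  0.0004  0.0003] rows>=1
reader mm [-103.6    0.3] M [-0.02 -0.03  0.01]
```

apply_moves:
  dp:
    - [0.002,-0.05,0.01]
    - [0,-0.05,0.0]
    - [0,-0.05,0]
    - [0,-0.05,0]
    - [0,-0.05,0]
    - [0,-0.05,0]
    - [0,0,0]
  twist:
    - [-0.0013,0,0]
    - [0,0,0]
    - [0,0,0]
    - [0,0,0]
    - [0,0,0]
    - [0,0,0]
    - [0,0,0]
  jaw: [255,255,255,255,255,255,255]

```text
clock: 25.15
tcp_pos: [0.5102, 0.0549, 0.1902]
orientation: [-2.317, 2.119, -0.001]
contact_force: [-0.3, 0.7, -0.7]
grip_width: 0.0386
```

Run:
```python
from h import *
plan(np.r_[rd(-22,0)[:2],.1895],95.05);where()
```

```text
clk 25.1 tcp [0.5102 0.0549 0.1902] xyaw -84.88 tilt [0.0019 0.0009] q7 -0.99 F [-0.3  0.7 -0.7] w 0.0386
  shift mm [  0.2 -41.2   0.8]  scaled [ 0.002 -0.343  0.007] rows>=1
  turn -0.07 deg twist scaled [-0.001   0.0003  0.0006] rows>=1
reader mm [-63.2   0.2] M [-0.03  0.01 -0.01]
```

apply_moves:
  dp:
    - [0,-0.05,0.006]
    - [0,-0.05,0]
    - [0,-0.05,0]
    - [0,-0.05,0]
    - [0,-0.05,0]
    - [0,-0.05,0]
    - [0,0,0]
  twist:
    - [-0.001,0,0]
    - [0,0,0]
    - [0,0,0]
    - [0,0,0]
    - [0,0,0]
    - [0,0,0]
    - [0,0,0]
  jaw: [255,255,255,255,255,255,255]

```text
clock: 25.85
tcp_pos: [0.5492, 0.0585, 0.1892]
orientation: [2.319, -2.12, -0.002]
contact_force: [0.1, 0.1, -1.0]
grip_width: 0.0382
```

apply_moves:
  dp:
    - [0,-0.02,0]
    - [0,-0.02,0]
  twist:
    - [0,0,0]
    - [0,0,0]
  jaw: [255,255]

```text
clock: 26.05
tcp_pos: [0.5527, 0.0586, 0.1886]
orientation: [2.316, -2.118, -0.007]
contact_force: [-7.2, 0.2, 1.2]
grip_width: 0.0382
```

Run:
```python
from h import *
plan(np.r_[rd(-20,0)[:2],.1895],95.05);where()
```

```text
clk 26.1 tcp [0.5527 0.0586 0.1886] xyaw -84.89 tilt [-0.0052  0.0008] q7 -1.01 F [-7.2  0.2  1.2] w 0.0382
  shift mm [ 0.2 -0.6 -0.9]  scaled [ 0.001 -0.005 -0.008] rows>=1
  turn -0.06 deg twist scaled [0.0024 0.0006 0.0005] rows>=1
reader mm [-20.6   0.2] M [-0.09  1.47 -0.06]
```

apply_moves:
  dp:
    - [0,-0.03,0]
    - [0,-0.03,0]
  twist:
    - [0,0,0]
    - [0,0,0]
  jaw: [255,255]

```text
clock: 26.25
tcp_pos: [0.5552, 0.0582, 0.1884]
orientation: [2.309, -2.114, -0.027]
contact_force: [-12.8, 0.3, 17.7]
grip_width: 0.0382
```

apply_moves:
  dp:
    - [0,0,0]
    - [0,0,0]
    - [0,0,0]
    - [0,0,-0.1]
    - [0,0.15,-0.2]
    - [0,0.25,-0.2]
    - [0,0.25,-0.1]
    - [0,0,0]
  twist:
    - [0,0,0]
    - [0,0,0]
    - [0,0,0]
    - [0,0,0]
    - [0.003,0,0]
    - [0,0,0]
    - [0,0,0]
    - [0,0,0]
  jaw: [95,95,95,95,95,95,95,95]

```text
clock: 27.05
tcp_pos: [0.4781, 0.0501, 0.2662]
orientation: [2.313, -2.121, -0.016]
contact_force: [0.8, 0.3, -0.6]
grip_width: 0.0532
```

Run:
```python
from h import *
plan(np.r_[rd(-95,0)[:2],.265],95.05);where()
f,o=save("wrist","w15")
im=cv2.resize(f["color"][60:260,200:520,::-1],None,fx=2.4,fy=2.4,interpolation=cv2.INTER_CUBIC); cv2.imwrite("pics/w15c.png",im)
```

```text
clk 27.1 tcp [0.4781 0.0501 0.2662] xyaw -85.02 tilt [-0.0099  0.0047] q7 -1.10 F [ 0.8  0.3 -0.6] w 0.0532
  shift mm [-1.8 -0.7  1.2]  scaled [-0.015 -0.005  0.01 ] rows>=1
  turn 0.07 deg twist scaled [ 0.0045  0.0026 -0.0006] rows>=1
reader mm [-95.6  -1.8] M [ 0.01 -0.03 -0.04]
```

View pics/w15.png

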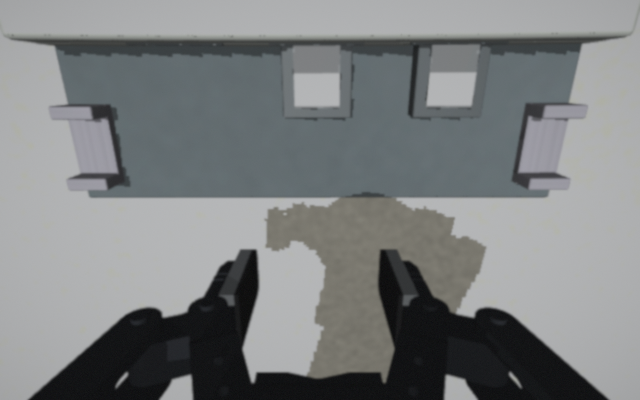

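Run:
```python
from h import *
o=r.get_obs(); f=r.grab_frame("wrist")
c,s=np.cos(RY),np.sin(RY)
inv=lambda X:((X[:,:2]-RT)@np.array([[c,-s],[s,c]])*1000).round(1)
print("tails",inv(ray(f,o,[[283,117],[351,117],[415,117],[482,117]],.024)),"deck",inv(ray(f,o,[[90,197],[548,197]],.01)))
save("top","t16"); save("scene","s16")
```

```text
tails [[-36.9  20.7]
 [-37.  -19.7]
 [-37.  -57.6]
 [-37.2 -96.9]] deck [[ -92.   154.7]
 [ -91.8 -155. ]]
```

View pics/t16.png

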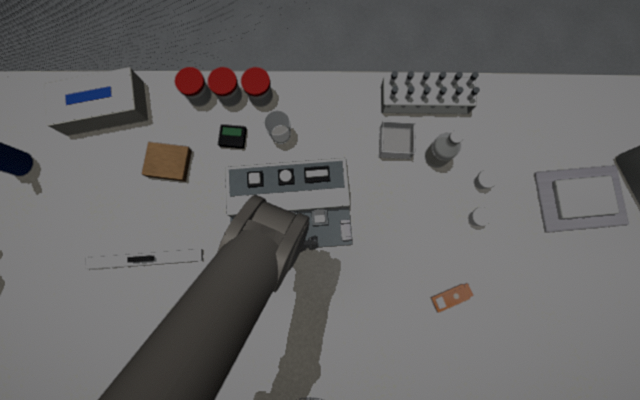

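View pics/s16.png

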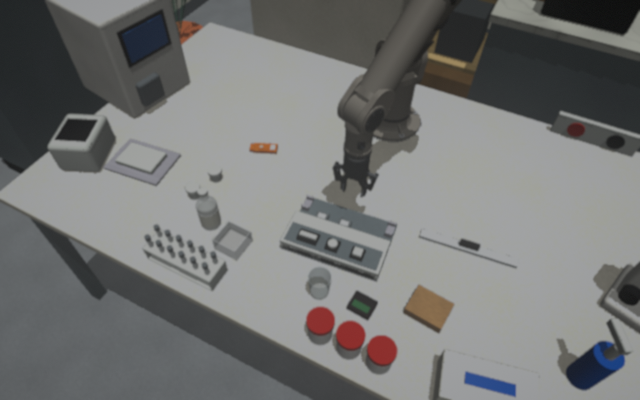

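apply_moves:
  dp:
    - [0,0,-0.1]
    - [-0.25,0.08,0]
    - [-0.25,0.08,0]
    - [-0.25,0.03,0]
    - [-0.25,0,0]
    - [-0.25,0,0]
    - [-0.25,0,0]
    - [-0.25,0,0]
    - [-0.25,0,0]
    - [-0.25,0,0]
    - [-0.25,0,0]
    - [-0.25,0,0]
    - [0,0,0]
  twist:
    - [0.0045,0.0026,0]
    - [0,0,0]
    - [0,0,0]
    - [0,0,0]
    - [0,0,0]
    - [0,0,0]
    - [0,0,0]
    - [0,0,0]
    - [0,0,0]
    - [0,0,0]
    - [0,0,0]
    - [0,0,0]
    - [0,0,0]
  jaw: [100,100,100,100,100,100,100,100,100,100,100,100,100]

```text
clock: 28.55
tcp_pos: [0.4381, 0.3946, 0.2812]
orientation: [-2.31, 2.118, -0.033]
contact_force: [0.2, 0.7, -1.1]
grip_width: 0.0525
```

Run:
```python
from h import *
plan([.449,.434,.29],5)
```

```text
clk 28.6 tcp [0.4381 0.3946 0.2812] xyaw -85.05 tilt [ 0.0203 -0.0089] q7 -1.72 F [ 0.2  0.7 -1.1] w 0.0525
  shift mm [-38.2 -14.4  -8.9]  scaled [-0.319 -0.12  -0.074] rows>=1
  turn -89.95 deg twist scaled [-0.0113  0.0033  0.7496] rows>=11
```

apply_moves:
  dp:
    - [-0.15,-0.06,0]
    - [-0.15,-0.06,0]
    - [0,0,0]
    - [0,0,0]
    - [0,0,0]
    - [0,0,0]
    - [0,0,0]
    - [0,0,0]
    - [0,0,0]
    - [0,0,0]
    - [0,0,0]
    - [0,0,0]
    - [0,0,0]
    - [0,0,0]
  twist:
    - [-0.011,0.003,0]
    - [0,0,0]
    - [0,0,-0.07]
    - [0,0,-0.07]
    - [0,0,-0.07]
    - [0,0,-0.07]
    - [0,0,-0.07]
    - [0,0,-0.07]
    - [0,0,-0.07]
    - [0,0,-0.07]
    - [0,0,-0.07]
    - [0,0,-0.07]
    - [0,0,-0.05]
    - [0,0,0]
  jaw: [100,100,100,100,100,100,100,100,100,100,100,100,100,100]

```text
clock: 29.95
tcp_pos: [0.4588, 0.4299, 0.2848]
orientation: [3.104, 0.194, 0.019]
contact_force: [-0.6, 0.4, 0.5]
grip_width: 0.052
```

Run:
```python
from h import *
plan([.449,.434,.29],5)
f,o=save("wrist","w17")
P=cloud(f,o).reshape(-1,3);m=(np.abs(P[:,2]-.037)<.004)&(np.abs(P[:,0]-.45)<.05)&(np.abs(P[:,1]-.434)<.08);print(m.sum(),cv2.minAreaRect((P[m][:,:2]*1000).astype(np.float32)))
```

```text
clk 29.9 tcp [0.4588 0.4299 0.2848] xyaw 7.18 tilt [ 0.0143 -0.0311] q7 -0.45 F [-0.6  0.4  0.5] w 0.0520
  shift mm [-9.2 -5.2 -5.5]  scaled [-0.077 -0.043 -0.046] rows>=1
  turn -2.18 deg twist scaled [ 0.0155 -0.0052  0.0181] rows>=1
1870 ((448.84564208984375, 432.22760009765625), (14.018187522888184, 60.02648162841797), 5.199511528015137)
```

View pics/w17.png

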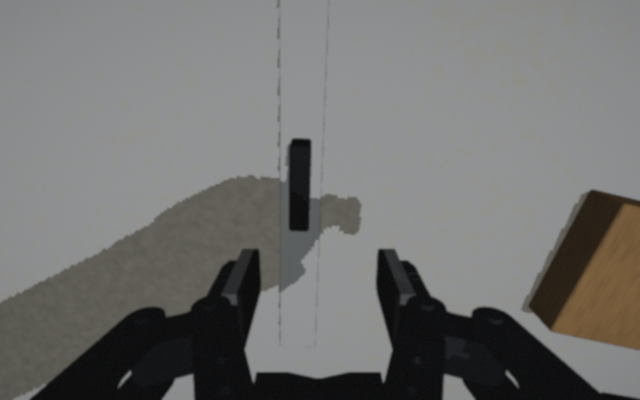

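apply_moves:
  dp:
    - [0,0,0]
    - [-0.077,-0.02,0.15]
    - [0,0,0.15]
    - [0,0,0]
    - [0,0,0]
  twist:
    - [0.0155,-0.005,0.0165]
    - [0,0,0]
    - [0,0,0]
    - [0,0,0]
    - [0,0,0]
  jaw: [100,100,100,100,100]

```text
clock: 30.5
tcp_pos: [0.4515, 0.4308, 0.2491]
orientation: [3.14, 0.109, 0.006]
contact_force: [-0.2, -0.1, 0.2]
grip_width: 0.0517
```

Run:
```python
from h import *
plan([.449,.4325,.1895],5.2)
```

```text
clk 30.5 tcp [0.4515 0.4308 0.2491] xyaw 3.98 tilt [0.004  0.0001] q7 -0.47 F [-0.2 -0.1  0.2] w 0.0517
  shift mm [-2.6 -1.9 59.6]  scaled [-0.022 -0.016  0.497] rows>=2
  turn 1.22 deg twist scaled [ 0.0001 -0.0019 -0.0102] rows>=1
```

apply_moves:
  dp:
    - [-0.02,-0.015,0.12]
    - [0,0,0.14]
    - [0,0,0.12]
    - [0,0,0]
    - [0,0,0]
  twist:
    - [0,-0.002,-0.01]
    - [0,0,0]
    - [0,0,0]
    - [0,0,0]
    - [0,0,0]
  jaw: [100,100,100,100,100]

```text
clock: 31.0
tcp_pos: [0.4494, 0.4329, 0.2005]
orientation: [-3.138, -0.141, -0.001]
contact_force: [0.6, -0.1, 0.8]
grip_width: 0.0519
```

Run:
```python
from h import *
plan([.449,.4325,.1895],5.2)
```

```text
clk 31.0 tcp [0.4494 0.4329 0.2005] xyaw 5.16 tilt [0.0006 0.0001] q7 -0.42 F [ 0.6 -0.1  0.8] w 0.0519
  shift mm [-0.5  0.3 11. ]  scaled [-0.004  0.003  0.092] rows>=1
  turn 0.04 deg twist scaled [ 0.     -0.0003 -0.0004] rows>=1
```

apply_moves:
  dp:
    - [0,0,0.06]
    - [0,0,0.03]
    - [0,0,0]
    - [0,0,0]
    - [0,0,0]
    - [0,0,0]
    - [0,0,0]
    - [0,0,0]
  twist:
    - [0,0,0]
    - [0,0,0]
    - [0,0,0]
    - [0,0,0]
    - [0,0,0]
    - [0,0,0]
    - [0,0,0]
    - [0,0,0]
  jaw: [100,100,100,255,255,255,255,255]
  grip_force: 60

```text
clock: 31.8
tcp_pos: [0.4499, 0.433, 0.1901]
orientation: [-3.137, -0.14, -0.003]
contact_force: [-0.0, 0.2, -1.6]
grip_width: 0.0129
```

Run:
```python
from h import *
plan([.449,.4325,.1895],5.2)
o=r.get_obs(); f=r.grab_frame("wrist")
P=cloud(f,o).reshape(-1,3);T=Ro.from_rotvec(o["orientation"]).as_matrix()
m=(np.abs(P[:,2]-.014)<.005)&(np.abs(P[:,0]-.45)<.08)&(np.abs(P[:,1]-.434)<.2);print(m.sum(),cv2.minAreaRect((P[m][:,:2]*1000).astype(np.float32)))
```

```text
clk 31.8 tcp [0.4499 0.433  0.1901] xyaw 5.13 tilt [0.0016 0.0014] q7 -0.41 F [-0.   0.2 -1.6] w 0.0129
  shift mm [-0.9  0.4  0.6]  scaled [-0.008  0.003  0.005] rows>=1
  turn 0.07 deg twist scaled [-0.0006 -0.0008 -0.0006] rows>=1
17766 ((448.7096252441406, 451.8648681640625), (30.4952392578125, 178.35305786132812), 5.456725120544434)
```

apply_moves:
  dp:
    - [0,0,-0.15]
    - [0,0,-0.25]
    - [0,0,-0.3]
    - [0,0,-0.18]
    - [0,0,0]
  twist:
    - [0,0,0]
    - [0,0,0]
    - [0,0,0]
    - [0,0,0]
    - [0,0,0]
  jaw: [255,255,255,255,255]

```text
clock: 32.35
tcp_pos: [0.4487, 0.4321, 0.2964]
orientation: [3.135, 0.14, -0.004]
contact_force: [-0.8, 0.9, -1.9]
grip_width: 0.0127
```

Run:
```python
from h import *
plan(np.r_[rd(-58,0)[:2],.29],5.05)
```

```text
clk 32.4 tcp [0.4487 0.4321 0.2964] xyaw 5.12 tilt [-0.0023 -0.0035] q7 -0.48 F [-0.8  0.9 -1.9] w 0.0127
  shift mm [ 32.8 381.3   7.6]  scaled [0.274 3.178 0.063] rows>=8
  turn -0.07 deg twist scaled [0.0015 0.0013 0.0006] rows>=1
```

apply_moves:
  dp:
    - [0.023,0.26,0]
    - [0.023,0.26,0]
    - [0.023,0.26,0]
    - [0.023,0.26,0]
    - [0.023,0.26,0]
    - [0.023,0.26,0]
    - [0.023,0.26,0]
    - [0.023,0.26,0]
    - [0.023,0.26,0]
    - [0.023,0.26,0]
    - [0.023,0.26,0]
    - [0.023,0.2,0]
    - [0,0,0]
    - [0,0,0]
  twist:
    - [0,0,0]
    - [0,0,0]
    - [0,0,0]
    - [0,0,0]
    - [0,0,0]
    - [0,0,0]
    - [0,0,0]
    - [0,0,0]
    - [0,0,0]
    - [0,0,0]
    - [0,0,0]
    - [0,0,0]
    - [0,0,0]
    - [0,0,0]
  jaw: [255,255,255,255,255,255,255,255,255,255,255,255,255,255]

```text
clock: 33.75
tcp_pos: [0.5099, 0.056, 0.2806]
orientation: [3.125, 0.148, -0.031]
contact_force: [-0.4, 1.2, -1.9]
grip_width: 0.0128
```

Run:
```python
from h import *
plan(np.r_[rd(-58,0)[:2],.255],5.05); save("wrist","w18")
```

```text
clk 33.8 tcp [0.5099 0.056  0.2806] xyaw 5.41 tilt [-0.0194 -0.0137] q7 0.17 F [-0.4  1.2 -1.9] w 0.0128
  shift mm [ 5.9  1.  25.5]  scaled [0.049 0.008 0.212] rows>=1
  turn -0.36 deg twist scaled [0.0057 0.0098 0.003 ] rows>=1
```

View pics/w18.png

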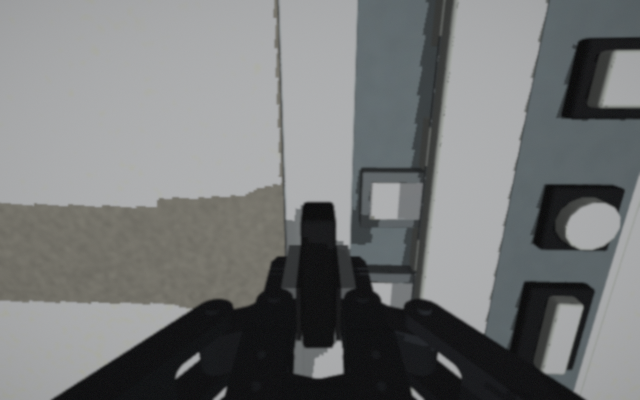

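apply_moves:
  dp:
    - [0,0,0]
    - [0.04,0.008,0.12]
    - [0,0,0.08]
    - [0,0,0]
    - [0,0,0]
  twist:
    - [0.0057,0.0098,0.003]
    - [0,0,0]
    - [0,0,0]
    - [0,0,0]
    - [0,0,0]
  jaw: [255,255,255,255,255]

```text
clock: 34.3
tcp_pos: [0.5138, 0.0602, 0.2545]
orientation: [-3.135, -0.149, -0.002]
contact_force: [0.1, -0.0, -3.1]
grip_width: 0.0127
```

Run:
```python
from h import *
plan(np.r_[rd(-58,0)[:2],.23],5.05); where()
```

```text
clk 34.3 tcp [0.5138 0.0602 0.2545] xyaw 5.43 tilt [0.0012 0.0031] q7 0.21 F [ 0.1 -0.  -3.1] w 0.0127
  shift mm [ 1.1  5.3 24.5]  scaled [0.009 0.044 0.204] rows>=1
  turn -0.38 deg twist scaled [-0.0014 -0.0007  0.0031] rows>=1
reader mm [-59.2   5.2] M [-0.06  0.03 -0.03]
```

apply_moves:
  dp:
    - [0.009,0.044,0.08]
    - [0,0,0.07]
    - [0,0,0.02]
    - [0,0,0]
    - [0,0,0]
  twist:
    - [-0.0014,0,0.003]
    - [0,0,0]
    - [0,0,0]
    - [0,0,0]
    - [0,0,0]
  jaw: [255,255,255,255,255]

```text
clock: 34.8
tcp_pos: [0.5155, 0.055, 0.2329]
orientation: [-3.138, -0.139, -0.004]
contact_force: [0.6, 1.0, -2.4]
grip_width: 0.0129
```

Run:
```python
from h import *
plan(np.r_[rd(-58,0)[:2],.2065],5.05); where()
o=r.get_obs(); f=r.grab_frame("wrist"); P=cloud(f,o).reshape(-1,3)
zt=o["tcp_pos"][2]-.190+.012
m=(np.abs(P[:,2]-zt)<.005)&(np.abs(P[:,0]-.515)<.06)&(np.abs(P[:,1]-.07)<.2);print(m.sum(),cv2.minAreaRect((P[m][:,:2]*1000).astype(np.float32)))
cv2.imwrite("pics/w19.png",f["color"][:,:,::-1])
```

```text
clk 34.8 tcp [0.5155 0.055  0.2329] xyaw 5.06 tilt [0.0024 0.0003] q7 0.23 F [ 0.6  1.  -2.4] w 0.0129
  shift mm [-0.1 -0.2 26.4]  scaled [-0.001 -0.001  0.22 ] rows>=1
  turn -0.01 deg twist scaled [-0.0001 -0.0012  0.0001] rows>=1
reader mm [-57.9  -0.2] M [ 0.03  0.03 -0.01]
17737 ((514.2540893554688, 73.74458312988281), (30.380828857421875, 178.32374572753906), 5.13759183883667)
```

View pics/w19.png

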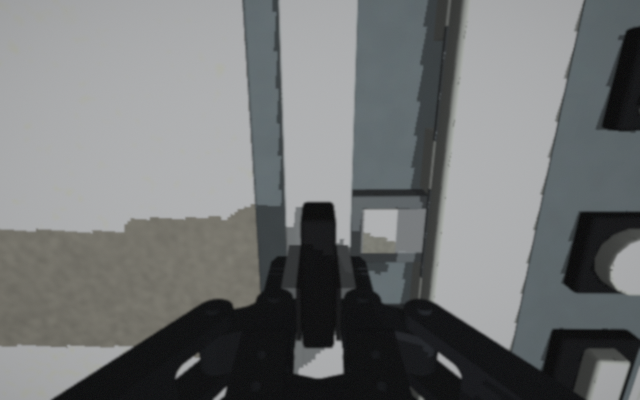

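apply_moves:
  dp:
    - [0,0,0.08]
    - [0,0,0.06]
    - [0,0,0.04]
    - [0,0,0.02]
    - [0,0,0]
  twist:
    - [0,-0.001,0]
    - [0,0,0]
    - [0,0,0]
    - [0,0,0]
    - [0,0,0]
  jaw: [255,255,255,255,255]

```text
clock: 35.35
tcp_pos: [0.5157, 0.0553, 0.2069]
orientation: [-3.138, -0.139, -0.001]
contact_force: [0.2, 0.5, -2.5]
grip_width: 0.013
```

Run:
```python
from h import *
plan(np.r_[rd(-58,0)[:2],.2065],5.05); where()
```

```text
clk 35.4 tcp [0.5157 0.0553 0.2069] xyaw 5.08 tilt [0.0006 0.0004] q7 0.26 F [ 0.2  0.5 -2.5] w 0.0130
  shift mm [-0.3  0.   0.4]  scaled [-0.002  0.     0.003] rows>=1
  turn -0.03 deg twist scaled [-0.0002 -0.0003  0.0002] rows>=1
reader mm [-57.7   0. ] M [-0.01 -0.   -0.01]
```

In the notches freely, no contact force yet; lower the last millimetre and let go.

apply_moves:
  dp:
    - [0,0,0.008]
    - [0,0,0.008]
    - [0,0,0]
    - [0,0,0]
    - [0,0,0]
    - [0,0,0]
  twist:
    - [0,0,0]
    - [0,0,0]
    - [0,0,0]
    - [0,0,0]
    - [0,0,0]
    - [0,0,0]
  jaw: [255,255,255,125,125,125]

```text
clock: 35.95
tcp_pos: [0.5169, 0.055, 0.2073]
orientation: [-3.136, -0.138, -0.006]
contact_force: [-0.4, 0.5, 0.2]
grip_width: 0.0437
```

apply_moves:
  dp:
    - [0,0,-0.2]
    - [0,0,-0.3]
    - [0,0,-0.3]
    - [0,0,0]
  twist:
    - [0,0,0]
    - [0,0,0]
    - [0,0,0]
    - [0,0,0]
  jaw: [125,125,125,125]

```text
clock: 36.35
tcp_pos: [0.5167, 0.0546, 0.3056]
orientation: [-3.138, -0.137, -0.002]
contact_force: [0.7, 0.0, -0.5]
grip_width: 0.0431
```

Run:
```python
from h import *
plan(np.r_[rd(-58,60)[:2],.32],5.05); f,o=save("wrist","w20")
P=cloud(f,o).reshape(-1,3)
m=(np.abs(P[:,2]-.0285)<.003)&(np.abs(P[:,0]-.515)<.04)&(np.abs(P[:,1]-.07)<.2);print(m.sum(),cv2.minAreaRect((P[m][:,:2]*1000).astype(np.float32)),np.median(P[m],0))
```

```text
clk 36.4 tcp [0.5167 0.0546 0.3056] xyaw 5.01 tilt [0.0015 0.0009] q7 0.16 F [ 0.7  0.  -0.5] w 0.0431
  shift mm [ -1.2 -60.7 -14.3]  scaled [-0.01  -0.506 -0.119] rows>=2
  turn 0.04 deg twist scaled [-0.0004 -0.0007 -0.0003] rows>=1
14735 ((526.4347534179688, 43.26360321044922), (59.64533615112305, 279.10833740234375), 2.59413743019104) [0.51713842 0.07330112 0.0294341 ]
```

View pics/w20.png

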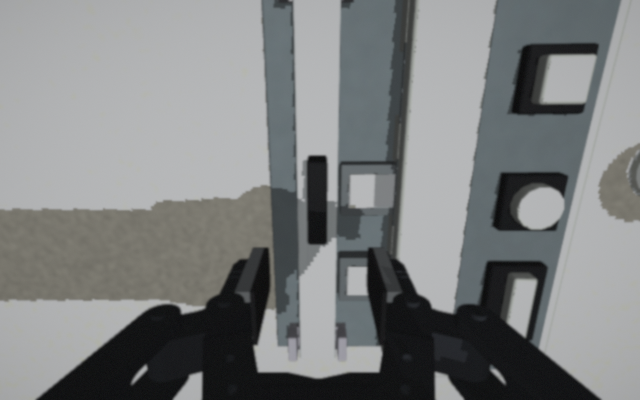

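Run:
```python
from h import *
o=r.get_obs(); f=r.grab_frame("wrist")
c,s=np.cos(RY),np.sin(RY)
inv=lambda X:((X[:,:2]-RT)@np.array([[c,-s],[s,c]])*1000).round(1)
P=cloud(f,o); g=f["color"].min(2)
m=((np.abs(P[...,2]-.064)<.006)&(P[...,0]>.6)&(g>100)).astype(np.uint8)
n,l,st,ce=cv2.connectedComponentsWithStats(m)
for k in range(1,n):
    if st[k,4]>100: 
        q=P[l==k]; print(ce[k].round(1),st[k,4],np.median(q,0).round(4),"reader",inv(ray(f,o,[ce[k]],.064)))
for y in (76,0,-76): print(rd(85,y))
save("scene","s20",(260,170,420,290),4.5)
plan(np.r_[rd(85,0)[:2],.27],5.05)
```

```text
[572.4  79.2] 2389 [0.6505 0.1464 0.0654] reader [[85.5 78.9]]
[544.6 209.3] 1592 [0.6574 0.069  0.0654] reader [[85.7  0.8]]
[524.9 306.1] 1208 [ 0.6642 -0.0018  0.0654] reader [[ 86.1 -71.1]]
[0.65118015 0.14348712 0.        ]
[0.65787005 0.06778213 0.        ]
[ 0.66455996 -0.00792286  0.        ]
clk 36.5 tcp [0.5147 0.055  0.3014] xyaw 5.06 tilt [-0.0057 -0.001 ] q7 0.16 F [-0.1 -0.3 -0.4] w 0.0436
  shift mm [ 1.439e+02 -1.000e-01  3.060e+01]  scaled [ 1.199e+00 -1.000e-03  2.550e-01] rows>=3
  turn -0.01 deg twist scaled [0.0002 0.0028 0.0001] rows>=1
```

View pics/s20.png

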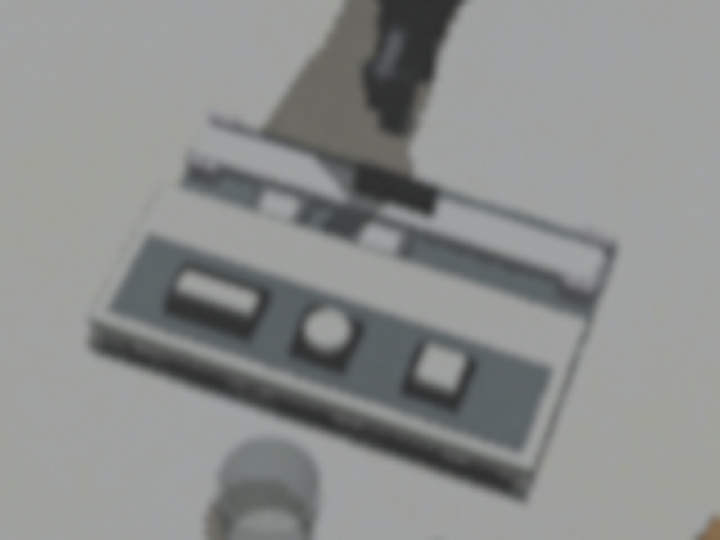

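apply_moves:
  dp:
    - [0,0,0]
    - [0.25,0,0.04]
    - [0.25,0,0.04]
    - [0.25,0,0.04]
    - [0.25,0,0.04]
    - [0.18,0,0.03]
    - [0,0,0]
    - [0,0,0]
  twist:
    - [0,0.003,0]
    - [0,0,0]
    - [0,0,0]
    - [0,0,0]
    - [0,0,0]
    - [0,0,0]
    - [0,0,0]
    - [0,0,0]
  jaw: [255,255,255,255,255,255,255,255]

```text
clock: 37.3
tcp_pos: [0.6561, 0.0675, 0.2643]
orientation: [3.136, 0.138, -0.027]
contact_force: [0.9, -0.6, -0.7]
grip_width: 0.0004
```

Run:
```python
from h import *
plan(np.r_[rd(85,0)[:2],.243],5.05);where(); save("wrist","w21")
```

```text
clk 37.3 tcp [0.6561 0.0675 0.2643] xyaw 5.05 tilt [-0.0173 -0.0034] q7 0.22 F [ 0.9 -0.6 -0.7] w 0.0004
  shift mm [ 2.1 -0.2 21.3]  scaled [ 0.018 -0.002  0.177] rows>=1
  turn -0.00 deg twist scaled [0.0009 0.0084 0.    ] rows>=1
reader mm [83.2 -0.2] M [ 0.01  0.04 -0.02]
```

View pics/w21.png

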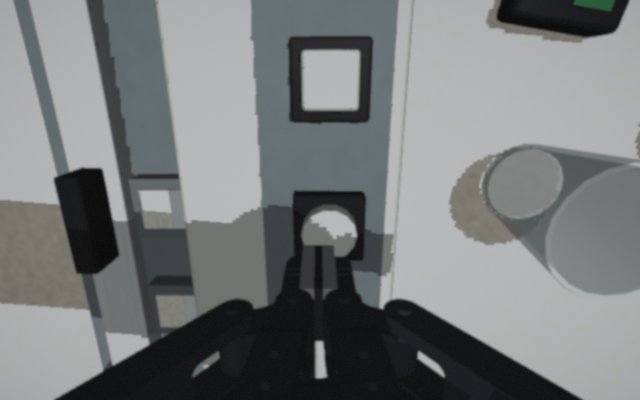

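apply_moves:
  dp:
    - [0,0,0]
    - [0.018,0,0.08]
    - [0,0,0.06]
    - [0,0,0]
  twist:
    - [0.001,0.0084,0]
    - [0,0,0]
    - [0,0,0]
    - [0,0,0]
  jaw: [255,255,255,255]

```text
clock: 37.75
tcp_pos: [0.6556, 0.0676, 0.246]
orientation: [-3.137, -0.138, 0.001]
contact_force: [0.0, -0.3, -0.2]
grip_width: 0.0002
```

Run:
```python
from h import *
plan(np.r_[rd(85,0)[:2],.243],5.05);where()
```

```text
clk 37.8 tcp [0.6556 0.0676 0.246 ] xyaw 5.03 tilt [-0.0006  0.0014] q7 0.24 F [ 0.  -0.3 -0.2] w 0.0002
  shift mm [2.2 0.  3. ]  scaled [0.019 0.    0.025] rows>=1
  turn 0.02 deg twist scaled [-0.0007  0.0002 -0.0002] rows>=1
reader mm [82.8  0. ] M [ 0.02  0.08 -0.01]
```

apply_moves:
  dp:
    - [0.015,0,0.03]
    - [0,0,0.04]
    - [0,0,0.04]
    - [0,0,0.03]
  twist:
    - [0,0,0]
    - [0,0,0]
    - [0,0,0]
    - [0,0,0]
  jaw: [255,255,255,255]

```text
clock: 38.15
tcp_pos: [0.6579, 0.0676, 0.2309]
orientation: [-3.136, -0.138, -0.0]
contact_force: [-14.8, 1.3, 41.4]
grip_width: 0.0003
```

apply_moves:
  dp:
    - [0,0,0]
    - [0,0,-0.05]
    - [0,0,-0.1]
    - [0,0,0]
  twist:
    - [0,0,0]
    - [0,0,0]
    - [0,0,0]
    - [0,0,0]
  jaw: [255,255,255,255]

```text
clock: 38.55
tcp_pos: [0.6584, 0.0671, 0.2517]
orientation: [-3.135, -0.137, -0.002]
contact_force: [-0.2, -0.2, -0.1]
grip_width: -0.0003
```

Run:
```python
from h import *
plan(np.r_[rd(85,77.5)[:2],.255],5.05);where()
```

```text
clk 38.5 tcp [0.6584 0.0671 0.2517] xyaw 4.99 tilt [0.0014 0.0039] q7 0.23 F [-0.2 -0.2 -0.1] w -0.0003
  shift mm [ -0.6 -78.2  -3. ]  scaled [-0.005 -0.652 -0.025] rows>=2
  turn 0.06 deg twist scaled [-0.0018 -0.0008 -0.0005] rows>=1
reader mm [85.5 -0.7] M [ 0.01 -0.04  0.01]
```

apply_moves:
  dp:
    - [0,0,-0.06]
    - [0,-0.2,0]
    - [0,-0.2,0]
    - [0,-0.2,0]
    - [0,-0.05,0]
    - [0,0,0]
    - [0,0,0]
  twist:
    - [-0.002,-0.001,0]
    - [0,0,0]
    - [0,0,0]
    - [0,0,0]
    - [0,0,0]
    - [0,0,0]
    - [0,0,0]
  jaw: [255,255,255,255,255,255,255]

```text
clock: 39.25
tcp_pos: [0.6517, 0.1448, 0.2603]
orientation: [3.135, 0.133, -0.0]
contact_force: [-0.0, 0.0, 0.5]
grip_width: 0.0004
```

Run:
```python
from h import *
plan(np.r_[rd(85,77.5)[:2],.245],5.05);where();save("wrist","w22")
```

```text
clk 39.2 tcp [0.6517 0.1448 0.2603] xyaw 4.84 tilt [-0.     -0.0039] q7 0.11 F [-0.   0.   0.5] w 0.0004
  shift mm [-0.6 -0.3 15.2]  scaled [-0.005 -0.003  0.127] rows>=1
  turn 0.21 deg twist scaled [ 0.0018  0.0002 -0.0017] rows>=1
reader mm [85.6 77.2] M [-0.    0.01  0.  ]
```

View pics/w22.png

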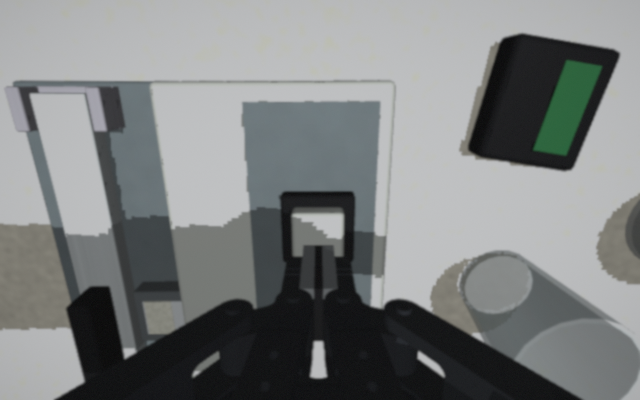

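apply_moves:
  dp:
    - [0,0,0.07]
    - [0,0,0.06]
    - [0,0,0.02]
    - [0,0,0]
  twist:
    - [0.002,0,-0.0017]
    - [0,0,0]
    - [0,0,0]
    - [0,0,0]
  jaw: [255,255,255,255]

```text
clock: 39.7
tcp_pos: [0.652, 0.1398, 0.2404]
orientation: [3.137, 0.129, -0.001]
contact_force: [-0.7, -0.1, -0.2]
grip_width: -0.0004
```

Run:
```python
from h import *
plan(np.r_[rd(85,77.5)[:2],.231],5.05);where()
```

```text
clk 39.7 tcp [0.652  0.1398 0.2404] xyaw 4.71 tilt [-0.0009 -0.0016] q7 0.12 F [-0.7 -0.1 -0.2] w -0.0004
  shift mm [-0.5 -5.2  9.4]  scaled [-0.004 -0.043  0.078] rows>=1
  turn 0.34 deg twist scaled [ 0.0007  0.0005 -0.0028] rows>=1
reader mm [85.5 72.3] M [-0.03  0.03 -0.07]
```

apply_moves:
  dp:
    - [0,-0.043,0]
    - [0,0,0.03]
    - [0,0,0.03]
    - [0,0,0.025]
  twist:
    - [0,0,0]
    - [0,0,0]
    - [0,0,0]
    - [0,0,0]
  jaw: [255,255,255,255]

```text
clock: 40.1
tcp_pos: [0.652, 0.1448, 0.2311]
orientation: [3.138, 0.128, 0.0]
contact_force: [-9.3, -1.1, 29.7]
grip_width: -0.0003
```

apply_moves:
  dp:
    - [0,0,0]
    - [0,0,0]
    - [0,0,-0.05]
    - [0,0,-0.12]
    - [0,0,-0.06]
    - [0,0,0]
  twist:
    - [0,0,0]
    - [0,0,0]
    - [0,0,0]
    - [0,0,0]
    - [0,0,0]
    - [0,0,0]
  jaw: [255,255,255,255,255,255]

```text
clock: 40.7
tcp_pos: [0.6523, 0.1449, 0.2623]
orientation: [3.138, 0.129, 0.001]
contact_force: [0.5, 0.0, -0.6]
grip_width: 0.0002
```

Run:
```python
from h import *
plan(np.r_[rd(85,0)[:2],.26],5.05);where()
```

```text
clk 40.7 tcp [0.6523 0.1449 0.2623] xyaw 4.69 tilt [ 0.001  -0.0005] q7 0.11 F [ 0.5  0.  -0.6] w 0.0002
  shift mm [-0.8 77.3  2.3]  scaled [-0.007  0.644  0.019] rows>=2
  turn 0.36 deg twist scaled [ 0.0003 -0.0004 -0.003 ] rows>=1
reader mm [86.3 77.3] M [0.   0.02 0.02]
```

apply_moves:
  dp:
    - [0,0.2,0]
    - [0,0.2,0]
    - [0,0.2,0]
    - [0,0.04,0]
    - [0,0,0]
    - [0,0,0]
  twist:
    - [0,0,-0.003]
    - [0,0,0]
    - [0,0,0]
    - [0,0,0]
    - [0,0,0]
    - [0,0,0]
  jaw: [255,255,255,255,255,255]

```text
clock: 41.3
tcp_pos: [0.659, 0.0698, 0.2624]
orientation: [-3.136, -0.146, -0.002]
contact_force: [-0.0, -0.1, -0.1]
grip_width: -0.0001
```

Run:
```python
from h import *
plan(np.r_[rd(85,0)[:2],.240],5.05);where()
```

```text
clk 41.3 tcp [0.659  0.0698 0.2624] xyaw 5.31 tilt [0.0014 0.0021] q7 0.23 F [-0.  -0.1 -0.1] w -0.0001
  shift mm [-1.4  2.  22.4]  scaled [-0.011  0.017  0.186] rows>=1
  turn -0.26 deg twist scaled [-0.0009 -0.0008  0.0022] rows>=1
reader mm [86.3  2. ] M [ 0.04  0.01 -0.02]
```

apply_moves:
  dp:
    - [-0.01,0.015,0.08]
    - [0,0,0.07]
    - [0,0,0.02]
    - [0,0,0]
  twist:
    - [0,0,0.002]
    - [0,0,0]
    - [0,0,0]
    - [0,0,0]
  jaw: [255,255,255,255]

```text
clock: 41.7
tcp_pos: [0.6573, 0.0727, 0.239]
orientation: [-3.134, -0.147, 0.0]
contact_force: [0.5, -0.7, -0.1]
grip_width: 0.0003
```

Run:
```python
from h import *
plan(np.r_[rd(85,0)[:2],.231],5.05);where()
```

```text
clk 41.7 tcp [0.6573 0.0727 0.239 ] xyaw 5.38 tilt [-0.0004  0.0039] q7 0.24 F [ 0.5 -0.7 -0.1] w 0.0003
  shift mm [0.1 4.9 7.9]  scaled [0.001 0.041 0.066] rows>=1
  turn -0.33 deg twist scaled [-0.0019  0.      0.0027] rows>=1
reader mm [84.9  4.9] M [-0.04  0.05 -0.01]
```

apply_moves:
  dp:
    - [0,0.04,0]
    - [0,0,0.03]
    - [0,0,0.03]
    - [0,0,0.015]
  twist:
    - [-0.002,0,0.003]
    - [0,0,0]
    - [0,0,0]
    - [0,0,0]
  jaw: [255,255,255,255]

```text
clock: 42.1
tcp_pos: [0.6582, 0.0677, 0.2313]
orientation: [-3.138, -0.137, -0.001]
contact_force: [-7.5, 1.3, 20.3]
grip_width: 0.0
```

apply_moves:
  dp:
    - [0,0,0.005]
    - [0,0,0]
    - [0,0,-0.05]
    - [0,0,-0.12]
    - [0,0,-0.06]
    - [0,0,0]
  twist:
    - [0,0,0]
    - [0,0,0]
    - [0,0,0]
    - [0,0,0]
    - [0,0,0]
    - [0,0,0]
  jaw: [255,255,255,255,255,255]

```text
clock: 42.7
tcp_pos: [0.6586, 0.0673, 0.2624]
orientation: [-3.137, -0.136, -0.003]
contact_force: [0.5, 1.1, -0.6]
grip_width: 0.0003
```

apply_moves:
  dp:
    - [0,-0.2,0]
    - [0,-0.2,0]
    - [0,-0.2,0]
    - [0,-0.05,0]
    - [0,0,0]
    - [0,0,0]
  twist:
    - [0,0,0]
    - [0,0,0]
    - [0,0,0]
    - [0,0,0]
    - [0,0,0]
    - [0,0,0]
  jaw: [255,255,255,255,255,255]

```text
clock: 43.3
tcp_pos: [0.6518, 0.1448, 0.2631]
orientation: [-3.139, -0.131, -0.005]
contact_force: [-0.1, -1.2, -0.5]
grip_width: 0.0002
```

Run:
```python
from h import *
plan(np.r_[rd(85,77.5)[:2],.240],5.05);where()
```

```text
clk 43.3 tcp [0.6518 0.1448 0.2631] xyaw 4.79 tilt [0.0031 0.0003] q7 0.11 F [-0.1 -1.2 -0.5] w 0.0002
  shift mm [-0.8 -0.2 23.1]  scaled [-0.007 -0.002  0.193] rows>=1
  turn 0.26 deg twist scaled [-0.     -0.0015 -0.0021] rows>=1
reader mm [85.8 77.3] M [ 0.01 -0.04 -0.03]
```

apply_moves:
  dp:
    - [-0.005,0,0.08]
    - [0,0,0.07]
    - [0,0,0.02]
    - [0,0,0]
  twist:
    - [0,-0.001,-0.002]
    - [0,0,0]
    - [0,0,0]
    - [0,0,0]
  jaw: [255,255,255,255]

```text
clock: 43.7
tcp_pos: [0.6514, 0.1399, 0.2404]
orientation: [3.137, 0.13, 0.0]
contact_force: [-0.8, 0.4, 0.2]
grip_width: -0.0003
```

Run:
```python
from h import *
plan(np.r_[rd(85,77.5)[:2],.231],5.05);where()
```

```text
clk 43.7 tcp [0.6514 0.1399 0.2404] xyaw 4.73 tilt [ 0.0001 -0.0024] q7 0.12 F [-0.8  0.4  0.2] w -0.0003
  shift mm [ 0.1 -5.1  9.4]  scaled [ 0.001 -0.043  0.078] rows>=1
  turn 0.32 deg twist scaled [ 0.0011  0.     -0.0027] rows>=1
reader mm [84.9 72.4] M [-0.05 -0.    0.  ]
```

apply_moves:
  dp:
    - [0,-0.043,0]
    - [0,0,0.03]
    - [0,0,0.03]
    - [0,0,0.022]
  twist:
    - [0,0,0]
    - [0,0,0]
    - [0,0,0]
    - [0,0,0]
  jaw: [255,255,255,255]

```text
clock: 44.1
tcp_pos: [0.6515, 0.1447, 0.2312]
orientation: [3.137, 0.128, 0.002]
contact_force: [-7.5, -1.1, 23.7]
grip_width: -0.0
```

apply_moves:
  dp:
    - [0,0,0.005]
    - [0,0,0]
    - [0,0,-0.05]
    - [0,0,-0.12]
    - [0,0,-0.06]
    - [0,0,0]
  twist:
    - [0,0,0]
    - [0,0,0]
    - [0,0,0]
    - [0,0,0]
    - [0,0,0]
    - [0,0,0]
  jaw: [255,255,255,255,255,255]

```text
clock: 44.7
tcp_pos: [0.6518, 0.1447, 0.2623]
orientation: [3.138, 0.128, 0.003]
contact_force: [-0.1, -0.3, 0.3]
grip_width: 0.0001
```

apply_moves:
  dp:
    - [0,0.26,0]
    - [0,0.26,0]
    - [0,0.26,0]
    - [0,0.26,0]
    - [0,0.2,0]
    - [0,0,0]
    - [0,0,0]
  twist:
    - [0,0,0]
    - [0,0,0]
    - [0,0,0]
    - [0,0,0]
    - [0,0,0]
    - [0,0,0]
    - [0,0,0]
  jaw: [255,255,255,255,255,255,255]

```text
clock: 45.4
tcp_pos: [0.6645, -0.0055, 0.2621]
orientation: [-3.138, -0.136, -0.005]
contact_force: [-0.5, 0.3, 0.2]
grip_width: -0.0003
```

Run:
```python
from h import *
plan(np.r_[rd(85,-77.5)[:2],.240],5.05);where();save("wrist","w23");save("top","t23",(200,130,400,280),4)
```

```text
clk 45.4 tcp [ 0.6645 -0.0055  0.2621] xyaw 4.97 tilt [0.003  0.0008] q7 0.34 F [-0.5  0.3  0.2] w -0.0003
  shift mm [-0.2  3.9 22.1]  scaled [-0.002  0.032  0.184] rows>=1
  turn 0.08 deg twist scaled [-0.0002 -0.0014 -0.0006] rows>=1
reader mm [ 85.2 -73.6] M [0.01 0.02 0.02]
```

View pics/w23.png

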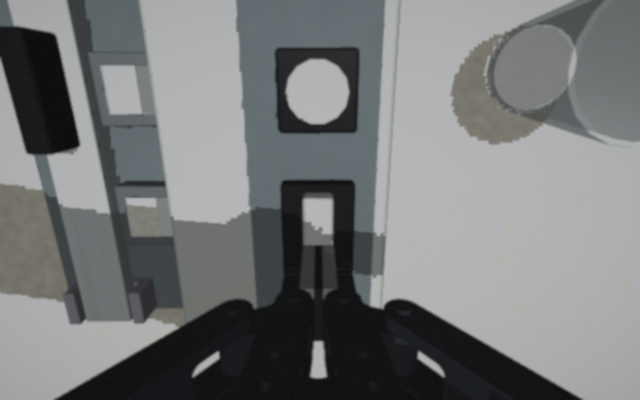

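apply_moves:
  dp:
    - [0,0.03,0.08]
    - [0,0,0.07]
    - [0,0,0.02]
    - [0,0,0]
  twist:
    - [0,-0.001,0]
    - [0,0,0]
    - [0,0,0]
    - [0,0,0]
  jaw: [255,255,255,255]

```text
clock: 45.9
tcp_pos: [0.6647, -0.004, 0.2389]
orientation: [-3.136, -0.148, 0.001]
contact_force: [-0.8, -0.2, -0.4]
grip_width: -0.0002
```

Run:
```python
from h import *
plan(np.r_[rd(85,-77.5)[:2],.231],5.05);where()
```

```text
clk 45.9 tcp [ 0.6647 -0.004   0.2389] xyaw 5.39 tilt [-0.0008  0.0022] q7 0.35 F [-0.8 -0.2 -0.4] w -0.0002
  shift mm [-0.5  5.4  7.9]  scaled [-0.004  0.045  0.066] rows>=1
  turn -0.34 deg twist scaled [-0.0011  0.0003  0.0028] rows>=1
reader mm [ 85.5 -72.2] M [-0.02 -0.   -0.02]
```

apply_moves:
  dp:
    - [-0.004,0.045,0]
    - [0,0,0.03]
    - [0,0,0.03]
    - [0,0,0.015]
  twist:
    - [0,0,0.003]
    - [0,0,0]
    - [0,0,0]
    - [0,0,0]
  jaw: [255,255,255,255]

```text
clock: 46.3
tcp_pos: [0.6651, -0.0096, 0.2313]
orientation: [-3.135, -0.137, 0.0]
contact_force: [-6.0, 1.4, 19.5]
grip_width: -0.0003
```

apply_moves:
  dp:
    - [0,0,0.005]
    - [0,0,0]
    - [0,0,-0.05]
    - [0,0,-0.12]
    - [0,0,-0.2]
    - [0,0,-0.2]
    - [0,0,0]
  twist:
    - [0,0,0]
    - [0,0,0]
    - [0,0,0]
    - [0,0,0]
    - [0,0,0]
    - [0,0,0]
    - [0,0,0]
  jaw: [255,255,255,255,255,255,255]

```text
clock: 47.0
tcp_pos: [0.6654, -0.0105, 0.3052]
orientation: [-3.134, -0.136, -0.001]
contact_force: [0.2, 0.2, 0.3]
grip_width: -0.0002
```

apply_moves:
  dp:
    - [-0.3,0,0]
    - [-0.3,0,0]
    - [-0.3,0,0]
    - [-0.3,0,0]
    - [-0.3,0,0]
    - [0,0,0]
    - [0,0,0]
  twist:
    - [0,0,0]
    - [0,0,0]
    - [0,0,0]
    - [0,0,0]
    - [0,0,0]
    - [0,0,0]
    - [0,0,0]
  jaw: [255,255,255,255,255,255,255]

```text
clock: 47.7
tcp_pos: [0.4789, -0.0265, 0.3053]
orientation: [-3.133, -0.138, -0.006]
contact_force: [-0.1, -0.4, 0.2]
grip_width: -0.0001
```

Run:
```python
from h import *
where();save("wrist","w24");save("top","t24");save("scene","s24",(240,150,440,300),4)
```

```text
reader mm [-101.6  -78.2] M [-0.01 -0.04 -0.03]
```

View pics/t24.png

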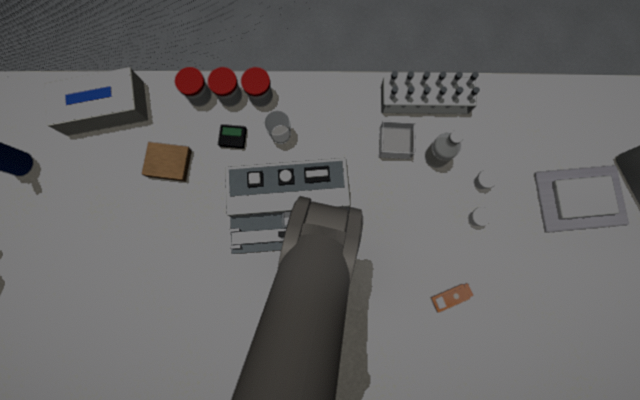

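View pics/s24.png

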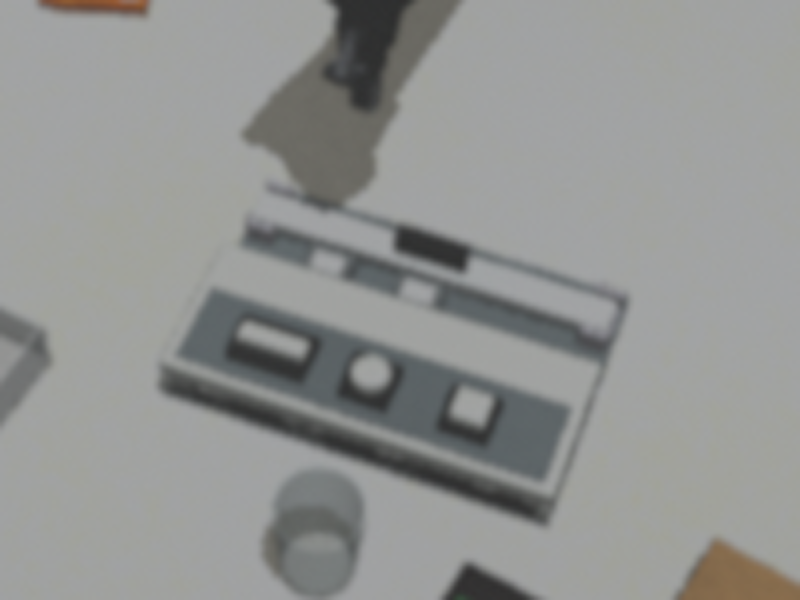

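apply_moves:
  dp:
    - [0,-0.28,-0.05]
    - [0,-0.28,-0.05]
    - [0,-0.28,-0.05]
    - [0,-0.28,-0.05]
    - [0,-0.28,-0.05]
    - [0,-0.28,-0.05]
    - [0,-0.28,-0.05]
    - [0,-0.28,-0.05]
    - [0,-0.28,0]
    - [0,-0.28,0]
    - [0,-0.28,0]
    - [0,-0.28,0]
    - [0,-0.28,0]
    - [0,-0.28,0]
    - [0,0,0]
  twist:
    - [0,0,0]
    - [0,0,0]
    - [0,0,0]
    - [0,0,0]
    - [0,0,0]
    - [0,0,0]
    - [0,0,0]
    - [0,0,0]
    - [0,0,0]
    - [0,0,0]
    - [0,0,0]
    - [0,0,0]
    - [0,0,0]
    - [0,0,0]
    - [0,0,0]
  jaw: [255,255,255,255,255,255,255,255,255,255,255,255,255,255,255]

```text
clock: 49.35
tcp_pos: [0.4494, 0.4703, 0.3557]
orientation: [-3.135, -0.137, -0.027]
contact_force: [-0.6, 0.8, 0.0]
grip_width: -0.0003
```

Run:
```python
from h import *
where();f,o=save("top","t25",(200,140,370,270),4.6)
c,s=np.cos(RY),np.sin(RY)
P=cloud(f,o); loc=np.stack([((P[...,0]-RT[0])*c+(P[...,1]-RT[1])*s)*1000,(-(P[...,0]-RT[0])*s+(P[...,1]-RT[1])*c)*1000,P[...,2]*1000],-1)
# bar heights along y, mid x, via projection
for y in (-110,-60,60,110):
    m=(abs(loc[...,1]-y)<8)&(abs(loc[...,0]+58)<8)
    print(y,np.nanmedian(loc[m][:,2]).round(1), end=' | ')
for y in (76,0,-76):
    m=(abs(loc[...,1]-y)<8)&(abs(loc[...,0]-85)<5); print("key",y,np.nanmedian(loc[m][:,2]).round(1))
```

```text
reader mm [-87.2 419.3] M [0.12 0.06 0.02]
-110 27.0 | -60 27.1 | 60 26.7 | 110 27.5 | key 76 63.0
key 0 62.6
key -76 63.1
```

View pics/t25.png

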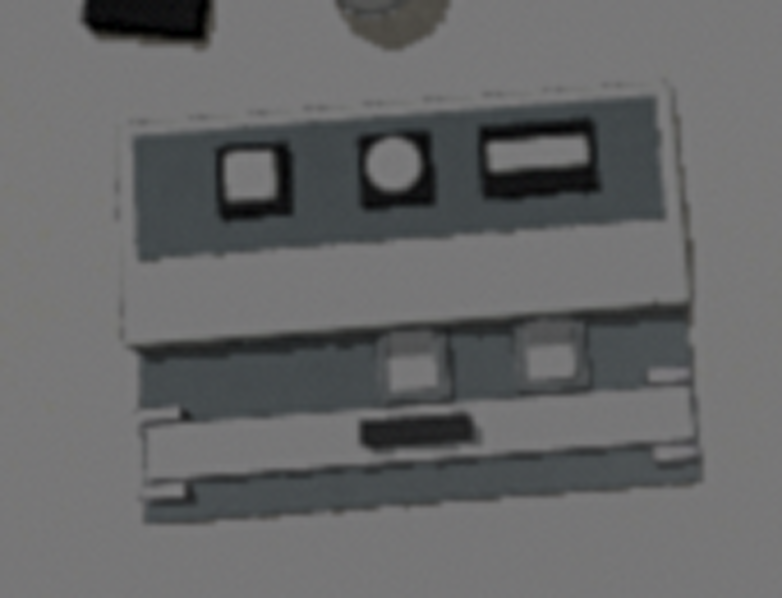

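```bash
python3 -c "
from bench import r
print(r.hand_in())"
```

```text
the job is handed in; nothing more can be done
None
```

The job is done and handed in at about 49 s of the 210 s allowed; no verdict was reported.

**What I did**
- I took the bar off and laid it on the bench to the left.
- There were only two grey carriers on the bench. I loaded the near one into the right bay and the far one into the middle bay, each pushed against its stop until I felt 9 to 13 N. I left the orange lookalike alone.
- I laid the bar back in its notches and let go.
- I pressed round, square, round, square and long. Each was fully down (fingertips at about 58 mm above the bench) and let up before the next.

**Last checks**
- **Carriers:** the tails measured 37 mm out of the mouth, against 40 mm expected. The deck edge in the same picture read 3 mm off the same way, so both carriers are home.
- **Bar:** the top reads about 27 mm all along, against 28 mm expected, so it is level. Both ends lie between their cheeks.
- **Keys:** all three are up, reading about 63 mm against 64 mm.
- **Other things:** the last full overhead picture showed no bystander or the orange carrier moved.

**One thing to note:** the first round-key press was harder than meant, with the wrist reading 41 N. The contact was at the fingertips, not the arm or gripper body, so the 40 N limit should not apply. The later presses read 20 to 30 N.

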